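Load the sample mixer under its pinned hold-down cover

TASK

Load the small sample mixer: push its mushroom stop in until it latches, lift the hold-down cover off, and stand every loose orange-capped sample pot upright in a pocket of its own in the rack. Then lower the cover level over both guide studs until it sits fully home on their shoulders, and only then turn the stop clockwise so that it pops back out. The stop must stay latched in all the time the cover is off; leave the timer, the bottle and the mouse where they are.

Things in the scene. Friction and masses are not known exactly. Their poses are not given: they have to be found in the camera images.
- mixer: Sample mixer, a white housing fixed to the desk, flat top 57 mm over the desk. Origin on the desk under the centre of its rack; +x points to its back, +y to its left seen from the front, z up. The housing spans x -170..+70, y -102..+102 mm; the mushroom stop stands on its front part at x = -128, y = 0 mm.
- seat (a point): Point midway between the two stud shoulders, 146 mm over the desk; axes as the mixer's. The cover's origin lies here when it is home.
- stud_left (a point): Tip of the left guide stud, 180 mm over the desk, at x = 0, y = +84 mm of the mixer. Each stud is a pillar of 24 mm diameter up to a flat shoulder 146 mm over the desk, and above it a steel pin of 12 mm diameter whose last 8 mm taper.
- stud_right (a point): Tip of the right guide stud, the same, at x = 0, y = -84 mm of the mixer.
- rack_floor (a point): Centre of the rack at the level of the pocket floors, 66 mm over the desk; axes as the mixer's. The grey rack block is 116 x 116 mm, its rim 90 mm over the desk, with four square pockets centred at x = +-29, y = +-29 mm. A pot that stands in a pocket has its origin at this level.
- pocket_1 (a point): Centre of the floor of the front right pocket (seen from the front of the mixer), 37 mm square, 24 mm deep; 66 mm over the desk.
- pocket_2 (a point): Centre of the floor of the front left pocket (seen from the front of the mixer), 37 mm square, 24 mm deep; 66 mm over the desk.
- pocket_3 (a point): Centre of the floor of the back right pocket (seen from the front of the mixer), 37 mm square, 24 mm deep; 66 mm over the desk.
- pocket_4 (a point): Centre of the floor of the back left pocket (seen from the front of the mixer), 37 mm square, 24 mm deep; 66 mm over the desk.
- cover: Loose hold-down cover, about 0.35 kg: an aluminium plate 100 mm (x) by 204 mm (y) by 10 mm. Origin at the centre of the plate's underside, z up. Two 14 mm holes at x = 0, y = +-84 mm fit the studs, either way round. A rubber pad 3 mm thick under the middle, so the origin is 3 mm up when it lies on the desk; 3 mm remain between pad and loaded pots. At the start it sits home on the studs.
- cover_handle (a point): Centre of the black handle bar on the cover, 40 mm above the cover's origin. The bar runs along the cover's y, 18 mm wide (x), 92 mm long, 16 mm high, on two legs 12 x 10 mm at y = +-38 mm, with 22 mm of open space between bar and plate.
- pot_1: Loose sample pot with orange screw cap, 31 mm in diameter at the cap (the top 16 mm), 28 mm below it, 74 mm tall, about 40 g; starts upright on the desk to the right of the mixer. Origin at the centre of its underside, z up. Two to four of the four pots are present; None if absent.
- pot_2: Loose sample pot with orange screw cap, 31 mm in diameter at the cap (the top 16 mm), 28 mm below it, 74 mm tall, about 40 g; starts upright on the desk to the right of the mixer. Origin at the centre of its underside, z up. Two to four of the four pots are present; None if absent.
- pot_3: Loose sample pot with orange screw cap, 31 mm in diameter at the cap (the top 16 mm), 28 mm below it, 74 mm tall, about 40 g; starts upright on the desk to the right of the mixer. Origin at the centre of its underside, z up. Two to four of the four pots are present; None if absent.
- pot_4: Loose sample pot with orange screw cap, 31 mm in diameter at the cap (the top 16 mm), 28 mm below it, 74 mm tall, about 40 g; starts upright on the desk to the right of the mixer. Origin at the centre of its underside, z up. Two to four of the four pots are present; None if absent.
- stop_press (a joint): How far the stop's mushroom is pushed down, in m: 0 out, 0.008 at the bottom. It springs back unless pushed past about 0.007, where it latches; latched it rests at about 0.006. Pushing it to the bottom takes 3 to 4 N, a hard stop lies there.
- stop_twist (a joint): Turn of the mushroom head, in rad, growing clockwise seen from above: 0 at rest, stop at 0.8; a light spring turns it back. 0.45 and more frees the latch, and the head rises as soon as the grip lets it.
- stop_top (a point): Centre of the top of the red mushroom head, 92 mm over the desk when out. The head is round, 41 mm in diameter, its grip rim lies 5 to 16 mm below this point, the whole head is 18 mm thick; axis vertical. Its underside is 17 mm over the housing when out, about 11 mm when latched.
- timer: White lab timer, 62 x 66 x 19 mm, between the pots and the tall analyser: leave alone. Origin at the centre of its underside.
- bottle: Small white reagent bottle, 42 mm in diameter, 92 mm tall, behind the pots: leave alone. Origin at the centre of its underside.
- mouse: Black computer mouse, 114 x 59 x 38 mm, on the far right: leave alone. Origin at the centre of its underside.
- analyser_corner (a point): Foot of the left front edge of the tall analyser, a fixed box 0.68 m high. Its front face runs from here 0.55 m to the right (-y), its left side goes straight back (+x) from here: keep the arm clear of both.
There are look-alikes about, which are no part of the job. Leave any purple look-alike of the pot_4 alone.

How it is judged:
On the way, in this order (a step that is already met when the one before it is completed fails the run):
1. the stop is pushed in and latched, the cover still on (value of joint stop_press above 0.0045 m and horizontal distance between cover and seat below 0.004 m and z of cover in the frame of seat between -0.003 and 0.0025 m and angle between cover's own z axis and vertical below 0.03 rad and angle between the y axis of cover and the y axis of mixer, either way round below 0.04 rad), for 0.2 s.
2. the cover is off, all pots stand in the rack and the stop is still latched in (value of joint stop_press above 0.0045 m and x of pot_1 in the frame of rack_floor between -0.05 and 0.05 m and y of pot_1 in the frame of rack_floor between -0.05 and 0.05 m and z of pot_1 in the frame of rack_floor between -0.005 and 0.004 m and angle between each of pot_1, pot_2, pot_3, pot_4's own z axis and vertical below 0.12 rad and x of pot_2 in the frame of rack_floor between -0.05 and 0.05 m and y of pot_2 in the frame of rack_floor between -0.05 and 0.05 m and z of pot_2 in the frame of rack_floor between -0.005 and 0.004 m and x of pot_3 in the frame of rack_floor between -0.05 and 0.05 m and y of pot_3 in the frame of rack_floor between -0.05 and 0.05 m and z of pot_3 in the frame of rack_floor between -0.005 and 0.004 m and x of pot_4 in the frame of rack_floor between -0.05 and 0.05 m and y of pot_4 in the frame of rack_floor between -0.05 and 0.05 m and z of pot_4 in the frame of rack_floor between -0.005 and 0.004 m), for 0.2 s.
3. the cover is home on both studs over the pots, the stop still latched in (all of step 2 and horizontal distance between cover and seat below 0.004 m and z of cover in the frame of seat between -0.003 and 0.0025 m and angle between cover's own z axis and vertical below 0.03 rad and angle between the y axis of cover and the y axis of mixer, either way round below 0.04 rad), for 0.3 s.
At the end, for the whole second after the job is handed in: Every pot present stands in the rack on its pocket's floor (within 5 mm of height, tilt under 0.12 rad); the cover rests home: within 4 mm of centre, 3 mm of height, tilt under 0.03 rad, parallel to the mixer within 0.04 rad; the stop is back out (pressed less than 2 mm) (x of pot_1 in the frame of rack_floor between -0.05 and 0.05 m and y of pot_1 in the frame of rack_floor between -0.05 and 0.05 m and z of pot_1 in the frame of rack_floor between -0.005 and 0.004 m and angle between each of pot_1, pot_2, pot_3, pot_4's own z axis and vertical below 0.12 rad and x of pot_2 in the frame of rack_floor between -0.05 and 0.05 m and y of pot_2 in the frame of rack_floor between -0.05 and 0.05 m and z of pot_2 in the frame of rack_floor between -0.005 and 0.004 m and x of pot_3 in the frame of rack_floor between -0.05 and 0.05 m and y of pot_3 in the frame of rack_floor between -0.05 and 0.05 m and z of pot_3 in the frame of rack_floor between -0.005 and 0.004 m and x of pot_4 in the frame of rack_floor between -0.05 and 0.05 m and y of pot_4 in the frame of rack_floor between -0.05 and 0.05 m and z of pot_4 in the frame of rack_floor between -0.005 and 0.004 m and horizontal distance between cover and seat below 0.004 m and z of cover in the frame of seat between -0.003 and 0.0025 m and angle between cover's own z axis and vertical below 0.03 rad and angle between the y axis of cover and the y axis of mixer, either way round below 0.04 rad and value of joint stop_press below 0.002 m and linear speed of cover below 0.02 m/s); the robot touches nothing.
It fails at once if the cover is off (15 mm or more above its seat, or 25 mm aside) while the stop is not latched in (value of joint stop_press below 0.003 m and (z of cover in the frame of seat above 0.015 m or horizontal distance between cover and seat above 0.025 m)).
It fails at once if the timer, the bottle or the mouse is moved more than 30 mm (distance of any of timer, bottle, mouse from where it was at the start of the episode above 0.03 m).
Of pot_1, pot_2, pot_3, pot_4 only 2 to 4 are there at a start; the rules pass over those that are not, and their reading is None.
At some moment in a run one of cover may be knocked a few centimetres aside while the robot is not near it.
It also fails if it takes over 210 s, if anything falls off the work surface, if the arm or the gripper's body presses on something with over 40 N, if the wrist force passes 120 N, or if a joint passes its speed limit or range.

ROBOT

A 6-joint arm with a two-finger parallel gripper is mounted at the origin on a cart in front of the work surface, level with it; the furniture and walls round the work are solid. World frame = base frame: x ahead of the robot, y to its left, z up, the work surface at z = 0. Lengths are in m, angles in rad, forces in N, time in s.
With the tool pointing down it reaches from about 0.3 to 0.875 m from the base axis. Payload 6.4 kg.
Tool frame: the origin (TCP) lies at the very end of the fingers, on their centre line; the grasp point (between the pads) lies 19 mm behind it (ctrl.grip_depth is the z of the grasp point in the tool frame, in m); z points along the fingers, y is the line along which they close (so a half turn about z gives the same grasp; the last joint's range is limited). The gripper opens to 88 mm and grips with 3 to 60 N. Pads are 18 mm wide; open, the fingers measure 123 mm over their backs; the gripper's body (75 mm by 187 mm) begins 45 mm behind the grasp point.
Start: joints at [-1.358, 0.181, 1.607, -0, 1.354, -0.206], TCP at [0.234, -0.525, 0.208] pointing down, gripper open.
Joint ranges: [-2.99, 2.99], [-0.89, 2.07], [0.3, 2.58], [-1.14, 4.28], [0, 2.63], [-3.12, 3.12]. Speed limits (rad/s): [2.57, 2.57, 3.01, 3.14, 3.14, 3.14].

INTERFACE

Orientations are given as [roll, pitch, yaw] about the fixed x, y, z axes, in that order (R = Rz(yaw) Ry(pitch) Rx(roll)).
In Python, from workcell import sensors, vision, ticket, nets, ctrl gives the robot as it stands.
- The arm moves only by the tool arm_command, never from a script. Its argument "deltas" is a list of rows, each a list of 3 entries, a list of its own where there are three numbers: the shift along the tool's x, y, z in mm, then the turn about the tool's z in degrees, then the closure, from -1 (fully open) to 1 (shut). A call has exactly 5 rows; each row shifts and turns the commanded pose from where the row before left it, along the tool's axes as they then stand; what a row does not reach is not made up. A row lasts 1/8 s, in which the tool goes at most 62.5 mm and 10.7 degrees, less where a joint would pass 70% of its speed; a pose out of reach is approached as far as the arm can. A call with a gripper value outside its range is refused whole. The fingers move at their own pace and stop on an object; "squeeze" is the grip in N (left out, the last holds). Time passes only in rows, so rows that do not move let the fingers close, or fill a call up. It gives the time, the measured TCP pose, the force, the opening and the grip force at its end, in the units of the state.
- sensors.read_state(): the state, without advancing time (a new reading comes with each control period).
- vision.snapshot(name): name is "side" or "top" or "wrist"; returns a dict with "image" (400x640x3 uint8, red, green, blue), "mtx" (3x3 intrinsics, pixels), "dist_coeffs" ([k1, k2, p1, p2, k3] as OpenCV has them; the pictures are not rectified), "cam_to_world" (4x4, takes a point from camera to world coordinates). Camera axes: x right, y up, looking along -z (the intrinsics and any distortion apply to the point x, -y, -z); pixel columns grow to the right and rows downward; lengths in m; the calibration is good to about 2 mm. A picture is of the moment at which its call begins. There is no depth.
- ticket.job_done(): hands the job in; it is judged then, once.
Trained networks look in the newest picture that a camera, given by its name, has taken for a name from the list of things; names that differ only in an ending like _2 or _b are one class to them, and where a whole thing is asked for, a point or a joint stands for the part that bears it (a point fixed in the world has none). Each returns a list of dicts, best first, with "confidence" (0 to 1); they miss things now and then, are a little off and sometimes report something else, mostly with a low value. They report only what shows in the picture. A call takes as long as a camera call. They do not tell look-alikes from the thing itself.
- nets.regions_of(camera, query): "mask" (400x640 bool, what is visible of it) and "uv" ([column, row] in pixels, amid what is visible of it).
The state is a dict: "clock": time; "joint_positions": joint angles; "joint_velocities": joint speeds; "joint_torque": joint torques, N m; "tool_pos": TCP position; "tcp_rot": TCP orientation; "wrist_force": force on the tool from outside, world axes, zero at the start; "torque": the same for the moment, N m; "finger_gap": finger opening in m; "gripper_force": force on a finger pad.
Only numpy, scipy, OpenCV 4.12 (cv2) and the standard library are available. Lean on these libraries where they do the work, as an engineer would, in place of code of your own. Each camera call takes 0.05 s, during which the arm holds its last target. There are 200 camera calls.

## Working session

There is one attempt and no reset: what is moved stays moved. The work goes in short steps, Python scripts to look and compute and a tool call to move; the robot and the scene stay as the last step left them, time stands still between calls to the robot, and variables do not carry over. Pictures are saved under pics/ and viewed, at most 14 in all, crops included, and the job is handed in when it is done.

Besides the shell and the picture viewer there is one more tool, called after ">>>" by a JSON object that holds its "fn" and its "kwargs", one argument or row to a line. arm_command: Moves the arm, as the interface text tells. Its arguments: {"type":"object","properties":{"deltas":{"type":"array","items":{"type":"array"}},"squeeze":{"type":"number"}},"required":["deltas"]}

```bash
ls; mkdir -p pics; cat > h.py <<'E'
import numpy as np, cv2
from workcell import sensors, vision, ticket, nets, ctrl
def snap(n,save=None):
    s=vision.snapshot(n)
    if save: cv2.imwrite('pics/'+save,s['image'][:,:,::-1])
    return s
def ray(s,uv):
    p=cv2.undistortPoints(np.array([[uv]],float),np.array(s['mtx']),np.array(s['dist_coeffs']))[0,0]
    T=np.array(s['cam_to_world']); d=T[:3,:3]@np.array([p[0],-p[1],-1.]); return T[:3,3],d
def onz(s,uv,z):
    o,d=ray(s,uv); return (o+d*(z-o[2])/d[2]).round(4)
def proj(s,P):
    T=np.array(s['cam_to_world']); c=(np.asarray(P,float).reshape(-1,3)-T[:3,3])@T[:3,:3]
    c=c*[1,-1,-1]
    return cv2.projectPoints(c,np.zeros(3),np.zeros(3),np.array(s['mtx']),np.array(s['dist_coeffs']))[0][:,0]
E
python3 - <<'E'
from h import *
st=sensors.read_state(); print(st, ctrl.grip_depth)
for n in ['top','side','wrist']:
    s=snap(n,n+'0.png'); print(n,np.array(s['cam_to_world']).round(3).tolist(),s['mtx'])
    for q in ['cover','cover_handle','pot_1','stop_top','mixer','stud_left']:
        for r in nets.regions_of(n,q): print(q,round(r['confidence'],2),np.round(r['uv'],1),r['mask'].sum())
E
```

```text
pics
{'clock': 0.0, 'joint_positions': array([-1.35830702e+00,  1.81496378e-01,  1.60798001e+00,  1.83658124e-06,
        1.35379693e+00, -2.06321334e-01]), 'joint_velocities': array([ 8.73850256e-05,  6.42242177e-04, -2.10355837e-04,  2.59214049e-03,
        1.51279749e-03,  3.92808669e-04]), 'joint_torque': array([-8.45015620e-04, -4.33867371e+01, -3.41850150e+01,  7.03232945e-02,
        3.85250885e-02, -1.41139762e-04]), 'tool_pos': array([ 0.23371964, -0.52473042,  0.20684883]), 'tcp_rot': array([-3.13994801e+00, -3.46055327e-04,  4.18809963e-01]), 'wrist_force': array([-0.61447329, -0.97482142,  0.64211773]), 'torque': array([0.00163673, 0.01444262, 0.04449986]), 'gripper_force': 0.0, 'finger_gap': 0.08819257795809773} -0.0187
top [[0.09, 0.972, -0.215, 0.242], [-0.996, 0.089, -0.017, -0.103], [0.003, 0.216, 0.976, 1.482], [0.0, 0.0, 0.0, 1.0]] [[387.0188392   0.        321.2039752]
 [  0.        387.0188392 199.516563 ]
 [  0.          0.          1.       ]]
cover 0.73 [236.2 182. ] 1588
cover 0.42 [242.8 222. ] 2188
cover_handle 0.8 [235.3 184.5] 1619
cover_handle 0.61 [239.
[... 298 characters left out ...]
026, 0.901, 0.434, 0.712], [0.0, 0.0, 0.0, 1.0]] [[361.57387173   0.         324.58610158]
 [  0.         361.57387173 197.27778499]
 [  0.           0.           1.        ]]
cover 0.75 [319.1 162.4] 439
cover 0.52 [309.7 188.2] 1685
cover_handle 0.81 [319.6 159.4] 365
pot_1 0.69 [318.3 267.6] 222
pot_1 0.5 [316.8 250.9] 101
stop_top 0.55 [289.3 178.9] 34
stop_top 0.18 [305.5 224.6] 92
mixer 0.96 [306.3 188.1] 1621
stud_left 0.88 [312.2 187.8] 1616
wrist [[0.406, 0.884, 0.232, 0.293], [-0.914, 0.393, 0.103, -0.499], [0.0, -0.253, 0.967, 0.385], [0.0, 0.0, 0.0, 1.0]] [[342.23517964   0.         324.44605019]
 [  0.         342.23517964 204.72564437]
 [  0.           0.           1.        ]]
```

```bash
python3 - <<'E'
import cv2
a=cv2.imread('pics/top0.png')[120:300,170:490]; b=cv2.imread('pics/side0.png')[110:320,190:440]
cv2.imwrite('pics/topc.png',cv2.resize(a,(800,450),interpolation=cv2.INTER_CUBIC)); cv2.imwrite('pics/sidec.png',cv2.resize(b,(714,600),interpolation=cv2.INTER_CUBIC))
E
```

```text
(no output)
```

View pics/topc.png

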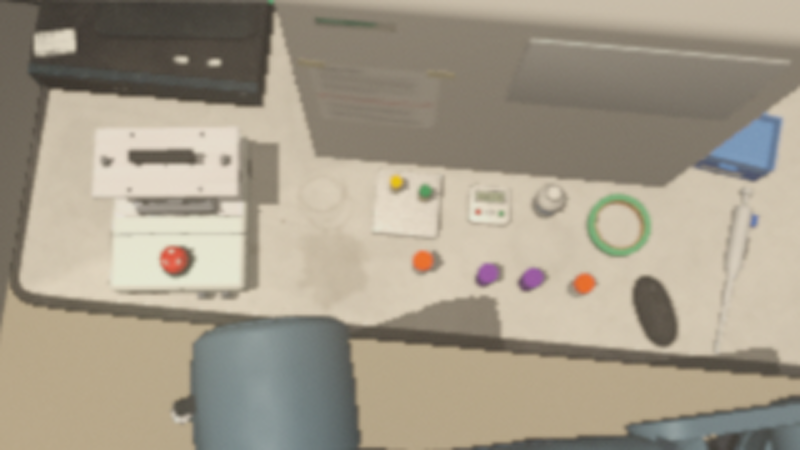

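View pics/sidec.png

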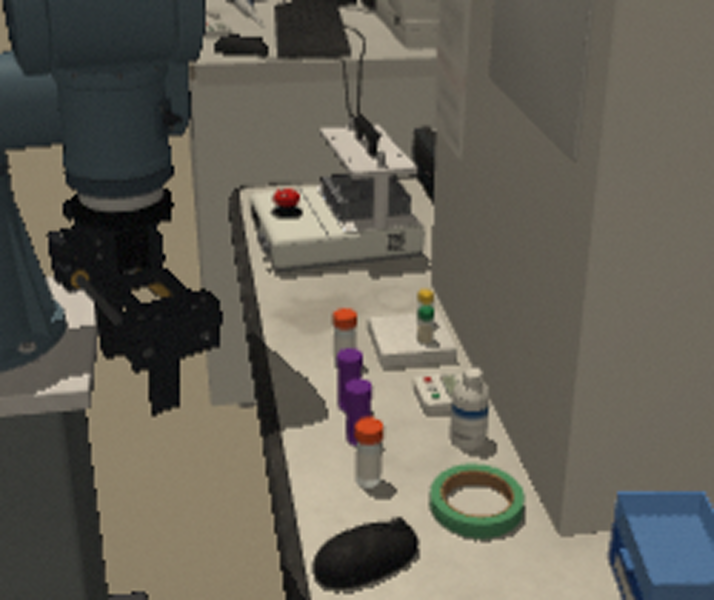

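The top crop shows the mixer at the left with its cover on. The stop is at full-image px ~(240,224). There are two orange-capped pots, at (340,224) and (404,234), and two purple look-alikes between them, at (365,230) and (383,231). Only the two orange ones fit; the yellow and green vials on the tray are something else.

```bash
python3 - <<'E'
from h import *
for n,zs in [('top',None),('side',None)]:
    s=snap(n); im=s['image'].astype(int)
    m=((im[:,:,0]>150)&(im[:,:,2]<90)&(im[:,:,1]<130)).astype(np.uint8)
    k,l,st,c=cv2.connectedComponentsWithStats(m)
    for i in range(1,k):
        if st[i,4]>10: print(n,st[i].tolist(),c[i].round(1),'z92',onz(s,c[i],.086),'cap',onz(s,c[i],.070))
    if n=='top':
        g=cv2.cvtColor(s['image'],cv2.COLOR_RGB2GRAY)
        r=nets.regions_of('top','cover')[0]
        mm=((im.min(2)>120)).astype(np.uint8); mm[:, :200]=0; mm[199:]=0; mm[:, 270:]=0
        cs=max(cv2.findContours(mm,0,2)[0],key=cv2.contourArea); b=cv2.boxPoints(cv2.minAreaRect(cs))
        for p in b: print('plate',p,onz(s,p,.156))
        h=cv2.minAreaRect(cs)[0]; print('ctr',onz(s,h,.156))
        big=cv2.resize(s['image'][160:250,200:300],(800,720),interpolation=cv2.INTER_CUBIC)[:600]
        cv2.imwrite('pics/mix.png',big[:,:,::-1])
E
```

```text
top [235, 219, 10, 10, 59] [239.8 223.7] z92 [0.4323 0.2086 0.086 ] cap [0.4345 0.2122 0.07  ]
top [336, 221, 7, 7, 43] [338.9 224. ] z92 [ 0.4641 -0.1511  0.086 ] cap [ 0.4666 -0.1516  0.07  ]
top [400, 230, 8, 7, 43] [403.2 233. ] z92 [ 0.4525 -0.3862  0.086 ] cap [ 0.4549 -0.3895  0.07  ]
plate [200.      197.99998] [0.5006 0.3447 0.156 ]
plate [200.      156.99998] [0.6503 0.3686 0.156 ]
plate [269.      156.99998] [0.6728 0.1212 0.156 ]
plate [269.      197.99998] [0.5226 0.1032 0.156 ]
ctr [0.5857 0.2342 0.156 ]
side [286, 176, 8, 3, 17] [289.6 177. ] z92 [0.4358 0.2256 0.086 ] cap [0.4397 0.2639 0.07  ]
side [307, 218, 8, 4, 26] [310.3 219.5] z92 [ 0.4655 -0.1719  0.086 ] cap [ 0.4701 -0.1438  0.07  ]
side [315, 256, 9, 6, 41] [318.9 258.7] z92 [ 0.4531 -0.408   0.086 ] cap [ 0.4574 -0.3859  0.07  ]
```

View pics/mix.png

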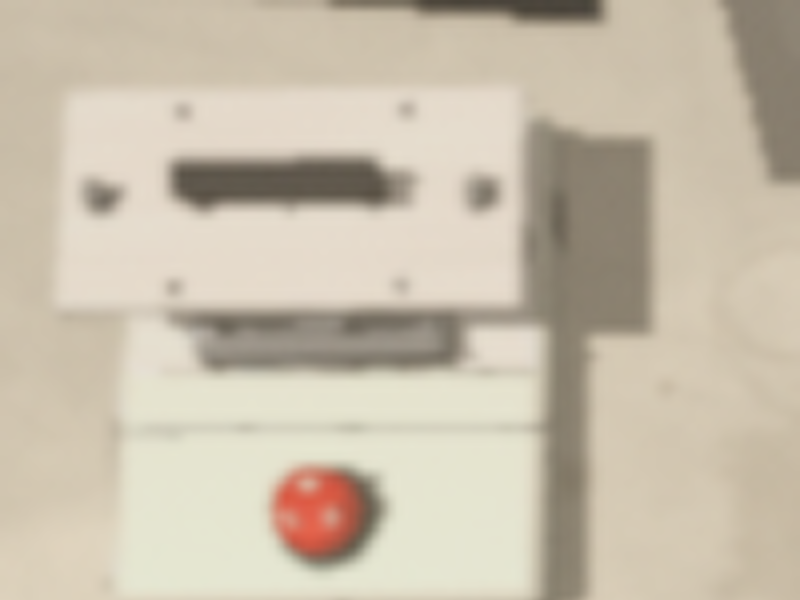

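```bash
python3 - <<'E'
from h import *
s=snap('top')
P=[onz(s,(200+u/8-.5,160+v/8-.5),z) for u,v,z in [(65,88,.156),(522,90,.156),(522,305,.156),(57,308,.156)]]
for p in P: print(p)
print('c',np.mean(P,0)); print(np.degrees(np.arctan2(*(P[0]+P[3]-P[1]-P[2])[[0,1]]*[-1,1])))
print(onz(s,(200+282/8-.5,160+181/8-.5),.194), onz(s,(200+108/8,160+193/8),.168),onz(s,(200+484/8,160+191/8),.168))
for q in [(0,0,.2),(.47,0,.3)]: print(proj(s,q))
E
```

```text
[0.6027 0.3334 0.156 ]
[0.6202 0.1302 0.156 ]
[0.5226 0.1182 0.156 ]
[0.5027 0.3215 0.156 ]
c [0.56205  0.225825 0.156   ]
5.256694473414297
[0.5595 0.2214 0.194 ] [0.552  0.3013 0.168 ] [0.5678 0.1371 0.168 ]
[[280.19512379 360.99530891]]
[[293.92772585 207.20636877]]
```

>>> {"fn": "arm_command", "kwargs": {
  "deltas": [
    [[0, 0, -40], -9.3, 1],
    [[0, 0, -40], -9.3, 1],
    [[20, -54, 0], 0, 1],
    [[20, -54, 0], 0, 1],
    [[20, -54, 0], 0, 1]
  ],
  "squeeze": 10
}}

```text
clock: 1.88
tool_pos: [0.1678, -0.3639, 0.2876]
tcp_rot: [3.142, 0.0, 0.744]
wrist_force: [-0.2, 0.1, 0.7]
finger_gap: 0.04
gripper_force: 0.0
```

>>> {"fn": "arm_command", "kwargs": {
  "deltas": [
    [[20, -54, 0], 0, 1],
    [[20, -54, 0], 0, 1],
    [[20, -54, 0], 0, 1],
    [[20, -54, 0], 0, 1],
    [[20, -54, 0], 0, 1]
  ]
}}

```text
clock: 2.5
tool_pos: [0.0959, -0.1644, 0.2946]
tcp_rot: [-3.077, -0.017, 0.74]
wrist_force: [0.1, -0.0, 0.6]
finger_gap: 0.0004
gripper_force: 0.0
```

>>> {"fn": "arm_command", "kwargs": {
  "deltas": [
    [[20, -54, 0], 0, 1],
    [[20, -54, 0], 0, 1],
    [[20, -54, 0], 0, 1],
    [[0, 0, 0], 0, 1],
    [[0, 0, 0], 0, 1]
  ]
}}

```text
clock: 3.12
tool_pos: [0.109, -0.1083, 0.3267]
tcp_rot: [-2.975, -0.024, 0.743]
wrist_force: [-0.2, -0.2, -0.3]
finger_gap: 0.0005
gripper_force: 0.0
```

```bash
cat >> h.py <<'E'
def go(t,yaw=None):
    st=sensors.read_state(); R=cv2.Rodrigues(np.zeros(3))[0]
    from scipy.spatial.transform import Rotation as Ro
    r=Ro.from_euler('xyz',st['tcp_rot']); 
    d=(np.array(t)-st['tool_pos'])*1000
    print('yaw',np.degrees(st['tcp_rot'][2]).round(2),'tool shift mm now',r.inv().apply(d).round(1),end=' ')
    if yaw is not None:
        y=np.radians(yaw); print('after turn',(Ro.from_euler('xyz',[np.pi,0,y]).inv().apply(d)).round(1),'turn cmd(deg about tool z)',round(-(yaw-np.degrees(st['tcp_rot'][2])),2))
    else: print()
E
python3 - <<'E'
from h import *
st=sensors.read_state(); print(st['clock'],st['tool_pos'],np.degrees(st['tcp_rot']),st['finger_gap'])
s=snap('wrist','w1.png')
print(onz(snap('top'),(297,182),0), np.array(s['cam_to_world']).round(3)[:3,3])
for P in [(.4323,.2086,.086),(.560,.222,.194)]: print(proj(s,P))
E
```

```text
3.125 [ 0.10898373 -0.10834083  0.32673604] [-170.4357174    -1.37053084   42.55428273] 0.0005081618640882359
[0.6303 0.0247 0.    ] [ 0.173 -0.089  0.504]
[[ 349.92525009 -239.34028497]]
[[ 390.58307823 -222.02226233]]
```

View pics/w1.png

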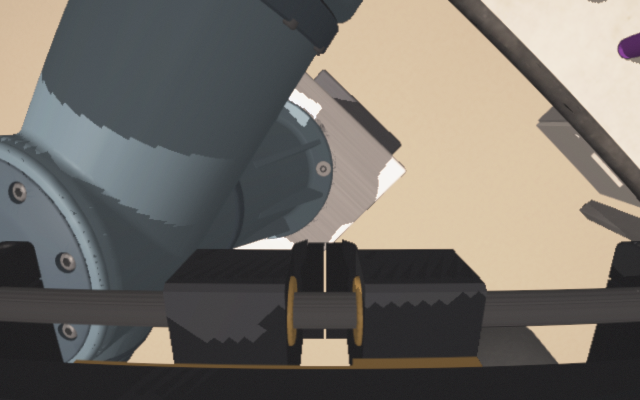

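I had the sign of the turn wrong: a positive turn lowers yaw. The tool is now close to the base, so I'm moving outward to recover.

>>> {"fn": "arm_command", "kwargs": {
  "deltas": [
    [[22, 20, 0], 0, 1],
    [[22, 20, 0], 0, 1],
    [[0, 0, 0], 0, 1],
    [[0, 0, 0], 0, 1],
    [[0, 0, 0], 0, 1]
  ]
}}

```text
clock: 3.85
tool_pos: [0.1677, -0.1076, 0.3215]
tcp_rot: [-2.974, -0.024, 0.74]
wrist_force: [-0.3, 0.5, 0.2]
finger_gap: 0.0006
gripper_force: 0.0
```

>>> {"fn": "arm_command", "kwargs": {
  "deltas": [
    [[35, 32, 0], 0, 1],
    [[35, 32, 0], 0, 1],
    [[35, 32, 0], 0, 1],
    [[35, 32, 0], 0, 1],
    [[0, 0, 0], 0, 1]
  ]
}}

```text
clock: 4.47
tool_pos: [0.3579, -0.1058, 0.3025]
tcp_rot: [-2.971, -0.024, 0.743]
wrist_force: [-0.6, 0.3, 0.9]
finger_gap: 0.0003
gripper_force: 0.0
```

```bash
python3 - <<'E'
from h import *
st=sensors.read_state(); print(st['clock'],st['tool_pos'],np.degrees(st['tcp_rot']),st['joint_positions'])
E
```

```text
4.475 [ 0.35788545 -0.10576546  0.30254271] [-170.23023258   -1.36683591   42.55153996] [-0.65898506 -0.25051635  1.84559614  0.05227137  1.71059146  0.17013604]
```

```bash
python3 - <<'E'
from h import *
go((.43,-.64,.34)); go((.45,-.67,.34))
E
```

```text
yaw 42.55 tool shift mm now [-307.2  428.3 -119.2] 
yaw 42.55 tool shift mm now [-312.7  463.4 -125.4]
```

>>> {"fn": "arm_command", "kwargs": {
  "deltas": [
    [[-31, 43, -12], 0, 1],
    [[-31, 43, -12], 0, 1],
    [[-31, 43, -12], 0, 1],
    [[-31, 43, -12], 0, 1],
    [[-31, 43, -12], 0, 1]
  ]
}}

```text
clock: 5.1
tool_pos: [0.3904, -0.3766, 0.3243]
tcp_rot: [-2.975, -0.024, 0.74]
wrist_force: [1.1, -0.1, -0.1]
finger_gap: 0.0003
gripper_force: 0.0
```

>>> {"fn": "arm_command", "kwargs": {
  "deltas": [
    [[-31, 43, -12], 0, 1],
    [[-31, 43, -12], 0, 1],
    [[-31, 43, -12], 0, 1],
    [[-31, 43, -12], 0, 1],
    [[-31, 43, -12], 0, 1]
  ]
}}

```text
clock: 5.72
tool_pos: [0.425, -0.6452, 0.3446]
tcp_rot: [-2.975, -0.024, 0.74]
wrist_force: [0.1, -1.8, 0.7]
finger_gap: 0.0005
gripper_force: 0.0
```

```bash
cat >> h.py <<'E'
def rep():
    from scipy.spatial.transform import Rotation as Ro
    st=sensors.read_state(); R=Ro.from_euler('xyz',st['tcp_rot']).as_matrix()
    print('t',round(st['clock'],2),'pos',st['tool_pos'].round(4),'yaw',np.degrees(st['tcp_rot'][2]).round(2),'lean deg xy',np.degrees(R[:2,2]).round(2),'q',st['joint_positions'].round(3),'gap',round(st['finger_gap'],4),'F',st['wrist_force'].round(1))
E
python3 - <<'E'
from h import *
rep(); go((.51,-.73,.34))
E
```

```text
t 5.72 pos [ 0.425  -0.6452  0.3446] yaw 42.37 lean deg xy [-5.42  7.92] q [-1.13   0.762  0.544 -0.029  2.001 -0.31 ] gap 0.0005 F [ 0.1 -1.8  0.7]
yaw 42.37 tool shift mm now [  5.6 119.1 -15.2]
```

>>> {"fn": "arm_command", "kwargs": {
  "deltas": [
    [[1, 20, -3], 0, 1],
    [[1, 20, -3], 0, 1],
    [[1, 20, -3], 0, 1],
    [[0, 0, 0], 0, 1],
    [[0, 0, 0], 0, 1]
  ]
}}

```text
clock: 6.35
tool_pos: [0.4619, -0.6735, 0.3382]
tcp_rot: [-2.99, -0.021, 0.742]
wrist_force: [0.3, 0.2, -0.3]
finger_gap: 0.0005
gripper_force: 0.0
```

```bash
python3 - <<'E'
from h import *
rep(); go((.51,-.73,.34))
E
```

```text
t 6.35 pos [ 0.4619 -0.6735  0.3382] yaw 42.51 lean deg xy [-4.97  7.19] q [-1.105  0.92   0.298 -0.024  2.076 -0.288] gap 0.0005 F [ 0.3  0.2 -0.3]
yaw 42.51 tool shift mm now [ -2.7  73.  -13. ]
```

>>> {"fn": "arm_command", "kwargs": {
  "deltas": [
    [[0, 20, -3], 0, 1],
    [[0, 20, -3], 0, 1],
    [[0, 20, -3], 0, 1],
    [[0, 20, -3], 0, 1],
    [[0, 0, 0], 0, 1]
  ]
}}

```text
clock: 6.98
tool_pos: [0.4852, -0.6858, 0.3109]
tcp_rot: [-3.029, -0.017, 0.744]
wrist_force: [0.1, 0.6, -0.6]
finger_gap: 0.0005
gripper_force: 0.0
```

```bash
python3 - <<'E'
from h import *
rep()
E
```

```text
t 6.97 pos [ 0.4852 -0.6858  0.3109] yaw 42.61 lean deg xy [-3.65  5.39] q [-1.09   0.949  0.299 -0.014  2.007 -0.27 ] gap 0.0005 F [ 0.1  0.6 -0.6]
```

>>> {"fn": "arm_command", "kwargs": {
  "deltas": [
    [[0, 20, -6], 0, 1],
    [[0, 20, -6], 0, 1],
    [[0, 20, -6], 0, 1],
    [[0, 20, -6], 0, 1],
    [[0, 20, -6], 0, 1]
  ]
}}

```text
clock: 7.6
tool_pos: [0.5092, -0.6991, 0.3026]
tcp_rot: [-3.094, -0.009, 0.744]
wrist_force: [0.7, -0.2, 0.4]
finger_gap: 0.0006
gripper_force: 0.0
```

```bash
python3 - <<'E'
from h import *
rep()
E
```

```text
t 7.6 pos [ 0.5092 -0.6991  0.3026] yaw 42.62 lean deg xy [-1.48  2.37] q [-1.077  0.956  0.299 -0.003  1.935 -0.251] gap 0.0006 F [ 0.7 -0.2  0.4]
```

>>> {"fn": "arm_command", "kwargs": {
  "deltas": [
    [[-4, 20, -6], 0, 1],
    [[-4, 20, -6], 0, 1],
    [[-4, 20, -6], 0, 1],
    [[0, 0, 0], 0, 1],
    [[0, 0, 0], 0, 1]
  ]
}}

```text
clock: 8.22
tool_pos: [0.5133, -0.7135, 0.3001]
tcp_rot: [-3.132, -0.004, 0.744]
wrist_force: [0.1, -0.3, 0.3]
finger_gap: 0.0002
gripper_force: 0.0
```

```bash
python3 - <<'E'
from h import *
rep()
E
```

```text
t 8.22 pos [ 0.5133 -0.7135  0.3001] yaw 42.62 lean deg xy [-0.18  0.56] q [-1.082  0.959  0.299  0.002  1.894 -0.255] gap 0.0002 F [ 0.1 -0.3  0.3]
```

One small row more, then a check.

>>> {"fn": "arm_command", "kwargs": {
  "deltas": [
    [[-8, 12, -4], 0, 1],
    [[0, 0, 0], 0, 1],
    [[0, 0, 0], 0, 1],
    [[0, 0, 0], 0, 1],
    [[0, 0, 0], 0, 1]
  ]
}}

```text
clock: 8.85
tool_pos: [0.51, -0.7195, 0.3]
tcp_rot: [-3.141, -0.003, 0.744]
wrist_force: [-1.2, -0.4, -0.1]
finger_gap: 0.0004
gripper_force: 0.0
```

```bash
python3 - <<'E'
from h import *
rep(); go((.40,-.35,.28),5.3); go((.432,.209,.25),5.3)
E
```

```text
t 8.85 pos [ 0.51   -0.7195  0.3   ] yaw 42.63 lean deg xy [0.11 0.17] q [-1.089  0.959  0.299  0.003  1.886 -0.262] gap 0.0004 F [-1.2 -0.4 -0.1]
yaw 42.63 tool shift mm now [ 169.3 -346.3   20.8] after turn [ -75.4 -378.1   20. ] turn cmd(deg about tool z) 37.33
yaw 42.63 tool shift mm now [ 571.3 -735.9   52.6] after turn [   8.1 -931.7   50. ] turn cmd(deg about tool z) 37.33
```

>>> {"fn": "arm_command", "kwargs": {
  "deltas": [
    [[0, -50, 0], 0, 1],
    [[0, 0, 0], 9.3, 1],
    [[0, 0, 0], 9.3, 1],
    [[0, 0, 0], 9.3, 1],
    [[0, 0, 0], 9.4, 1]
  ]
}}

```text
clock: 9.48
tool_pos: [0.4827, -0.6905, 0.3011]
tcp_rot: [-3.139, -0.002, 0.088]
wrist_force: [0.5, -0.1, -0.1]
finger_gap: 0.0002
gripper_force: 0.0
```

>>> {"fn": "arm_command", "kwargs": {
  "deltas": [
    [[2.4, -55.7, 0], 0, 1],
    [[2.4, -55.7, 0], 0, 1],
    [[2.4, -55.7, 0], 0, 1],
    [[2.4, -55.7, 0], 0, 1],
    [[2.4, -55.7, 0], 0, 1]
  ]
}}

```text
clock: 10.1
tool_pos: [0.4685, -0.4103, 0.302]
tcp_rot: [-3.139, -0.003, 0.093]
wrist_force: [1.3, -0.2, 0.3]
finger_gap: 0.0004
gripper_force: 0.0
```

```bash
python3 - <<'E'
from h import *
rep(); go((.432,.209,.25),5.3)
E
```

```text
t 10.1 pos [ 0.4685 -0.4103  0.302 ] yaw 5.33 lean deg xy [0.14 0.14] q [-0.911  0.227  1.364  0.003  1.551  0.566] gap 0.0004 F [ 1.3 -0.2  0.3]
yaw 5.33 tool shift mm now [  21.1 -619.9   53.4] after turn [  20.9 -620.    52. ] turn cmd(deg about tool z) 0.03
```

>>> {"fn": "arm_command", "kwargs": {
  "deltas": [
    [[1.9, -56.4, 0], 0, 1],
    [[1.9, -56.4, 0], 0, 1],
    [[1.9, -56.4, 0], 0, 1],
    [[1.9, -56.4, 0], 0, 1],
    [[1.9, -56.4, 0], 0, 1]
  ]
}}

```text
clock: 10.72
tool_pos: [0.4517, -0.1288, 0.3029]
tcp_rot: [-3.139, -0.003, 0.093]
wrist_force: [0.3, 0.7, -0.4]
finger_gap: 0.0006
gripper_force: 0.0
```

>>> {"fn": "arm_command", "kwargs": {
  "deltas": [
    [[1.9, -56.4, 0], 0, 1],
    [[1.9, -56.4, 0], 0, 1],
    [[1.9, -56.4, 0], 0, 1],
    [[1.9, -56.4, 0], 0, 1],
    [[1.9, -56.4, 0], 0, 1]
  ]
}}

```text
clock: 11.35
tool_pos: [0.4349, 0.1529, 0.3039]
tcp_rot: [-3.139, -0.004, 0.093]
wrist_force: [1.0, 0.1, 0.1]
finger_gap: 0.0004
gripper_force: 0.0
```

>>> {"fn": "arm_command", "kwargs": {
  "deltas": [
    [[1.9, -56, 5], 0, 1],
    [[0, 0, 15], 0, 1],
    [[0, 0, 15], 0, 1],
    [[0, 0, 15], 0, 1],
    [[0, 0, 0], 0, 1]
  ]
}}

```text
clock: 11.98
tool_pos: [0.4314, 0.2058, 0.2517]
tcp_rot: [-3.139, 0.001, 0.091]
wrist_force: [-0.0, 0.3, 0.1]
finger_gap: 0.0004
gripper_force: 0.0
```

```bash
python3 - <<'E'
from h import *
rep(); s=snap('wrist','w2.png')
print([proj(s,P).round(0).tolist() for P in [(.4323,.2086,.092),(.560,.222,.194)]])
for q in ['stop_top','cover_handle','cover']:
    for r in nets.regions_of('wrist',q): print(q,r['confidence'],r['uv'],r['mask'].sum())
E
```

```text
t 11.97 pos [0.4314 0.2058 0.2517] yaw 5.19 lean deg xy [-0.06  0.13] q [ 0.194 -0.079  1.789  0.002  1.432  1.674] gap 0.0004 F [-0.   0.3  0.1]
[[[322.0, 180.0]], [[318.0, 10.0]]]
stop_top 0.78 [317.5, 176.3] 1262
cover_handle 0.74 [309.3, 45.0] 24820
cover 0.71 [310.0, 46.3] 24781
cover 0.2 [321.8, 148.5] 22077
```

View pics/w2.png

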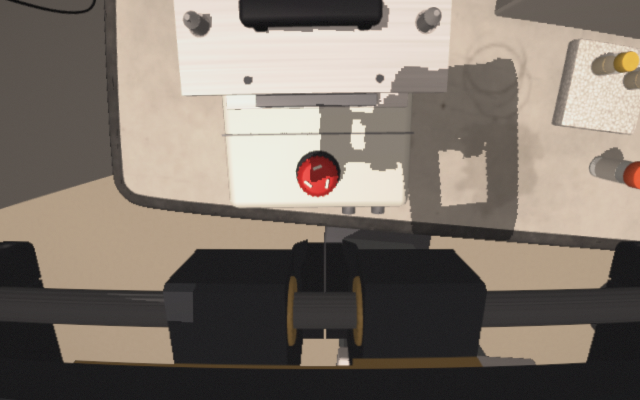

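The wrist view shows the stop at (318,174), the handle at (311,12) and the stud tips at about (190,16) and (435,14). I'll measure from here.

```bash
python3 - <<'E'
from h import *
s=snap('wrist'); im=s['image'].astype(int)
m=((im[:,:,0]>90)&(im[:,:,1]<60)&(im[:,:,2]<60)).astype(np.uint8); m[:,400:]=0
k,l,st,c=cv2.connectedComponentsWithStats(m); i=1+np.argmax(st[1:,4]); print(st[i],c[i])
(x,y),r=cv2.minEnclosingCircle(cv2.findContours((l==i).astype(np.uint8),0,2)[0][0]); print(x,y,r,onz(s,(x,y),.082),onz(s,c[i],.086))
a,b=onz(s,(181,95),.156),onz(s,(450,94),.156); print(a,b,np.degrees(np.arctan2(*(a-b)[[0,1]]*[-1,1])))
a,b=onz(s,(190,16),.180),onz(s,(435,13),.18);print(a,b,(a+b)/2,np.linalg.norm(a-b),np.degrees(np.arctan2(*(a-b)[[0,1]]*[-1,1])))
a,b=onz(s,(229,204),.057),onz(s,(405,206),.057);print('hous front',a,b,(a+b)/2,np.linalg.norm(a-b),np.degrees(np.arctan2(*(a-b)[[0,1]]*[-1,1])))
big=cv2.resize(s['image'][0:100,170:460],(800,276),interpolation=cv2.INTER_CUBIC); cv2.imwrite('pics/w2c.png',big[:,:,::-1])
E
```

```text
[299 158  40  39 756] [319.59656085 174.65608466]
318.55682373046875 176.77841186523438 20.13221549987793 [0.4354 0.2138 0.082 ] [0.4384 0.2129 0.086 ]
[0.5033 0.3264 0.156 ] [0.5229 0.1173 0.156 ] 5.354976216492111
[0.5558 0.3107 0.18  ] [0.5724 0.1445 0.18  ] [0.5641 0.2276 0.18  ] 0.1670269439342048 5.703766522553641
hous front [0.3906 0.3127 0.057 ] [0.4067 0.1133 0.057 ] [0.39865 0.213   0.057  ] 0.20004891901732433 4.616174776955642
```

View pics/w2c.png

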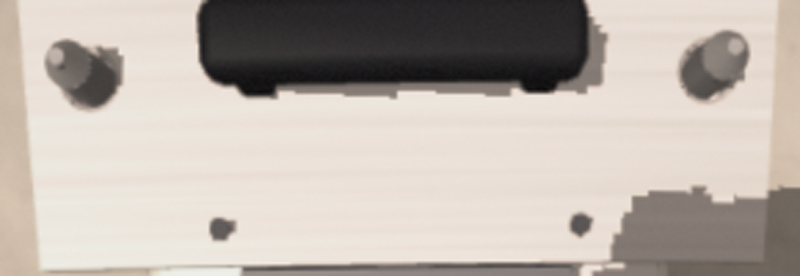

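>>> {"fn": "arm_command", "kwargs": {
  "deltas": [
    [[5, -6, 30], 0, 1],
    [[0, 0, 40], 0, 1],
    [[0, 0, 40], 0, 1],
    [[0, 0, 30], 0, 1],
    [[0, 0, 10], 0, 1]
  ]
}}

```text
clock: 12.85
tool_pos: [0.4358, 0.2138, 0.1021]
tcp_rot: [-3.139, 0.0, 0.093]
wrist_force: [-0.6, 0.1, -0.2]
finger_gap: 0.0006
gripper_force: 0.0
```

>>> {"fn": "arm_command", "kwargs": {
  "deltas": [
    [[0, 0, 8], 0, 1],
    [[0, 0, 4], 0, 1],
    [[0, 0, 3], 0, 1],
    [[0, 0, 3], 0, 1],
    [[0, 0, 0], 0, 1]
  ]
}}

```text
clock: 13.48
tool_pos: [0.4368, 0.2141, 0.0855]
tcp_rot: [-3.139, -0.002, 0.093]
wrist_force: [0.3, -0.4, -0.2]
finger_gap: 0.0008
gripper_force: 0.0
```

>>> {"fn": "arm_command", "kwargs": {
  "deltas": [
    [[0, 0, 2], 0, 1],
    [[0, 0, 2], 0, 1],
    [[0, 0, 0], 0, 1],
    [[0, 0, 0], 0, 1],
    [[0, 0, 0], 0, 1]
  ]
}}

```text
clock: 14.1
tool_pos: [0.4368, 0.2141, 0.0815]
tcp_rot: [-3.139, -0.002, 0.093]
wrist_force: [-0.4, -0.3, -0.4]
finger_gap: 0.0005
gripper_force: 0.0
```

```bash
python3 - <<'E'
from h import *
rep(); s=snap('side'); cv2.imwrite('pics/s3.png',cv2.resize(s['image'][130:230,240:370],(780,600),interpolation=cv2.INTER_CUBIC)[:,:,::-1])
E
```

```text
t 14.1 pos [0.4368 0.2141 0.0815] yaw 5.32 lean deg xy [0.11 0.17] q [0.209 0.141 1.934 0.003 1.064 1.686] gap 0.0005 F [-0.4 -0.3 -0.4]
```

View pics/s3.png

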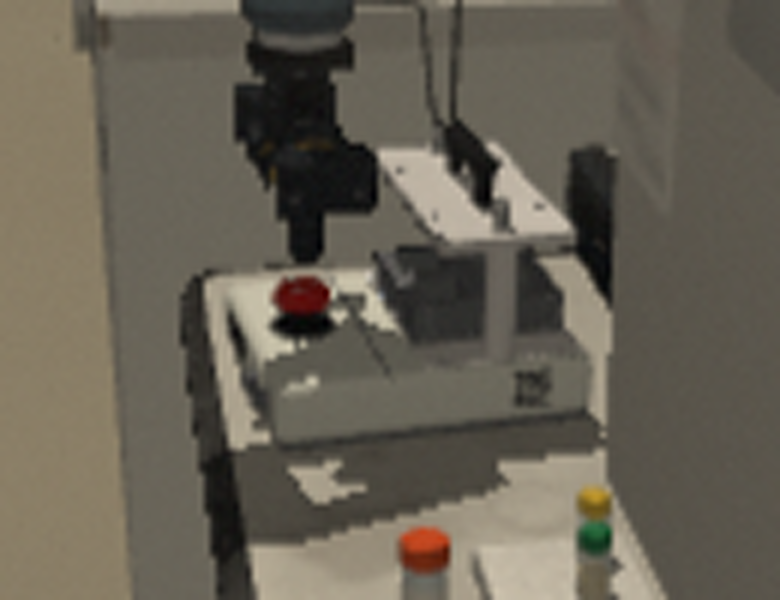

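```bash
python3 - <<'E'
from h import *
st=sensors.read_state(); p=st['tool_pos']
s=snap('side'); print('side tcp',(proj(s,p)[0]-[240,130])*6,'stop top',(proj(s,(.436,.213,.092))[0]-[240,130])*6)
w=snap('wrist','w4.png'); print('wrist tcp',proj(w,p)[0])
im=w['image'].astype(int); m=((im[:,:,0]>60)&(im[:,:,1]<40)&(im[:,:,2]<40)).astype(np.uint8)
k,l,stt,c=cv2.connectedComponentsWithStats(m); i=1+np.argmax(stt[1:,4]); print(stt[i],c[i])
E
```

```text
side tcp [301.07279964 293.44315056] stop top [299.91357988 280.97119449]
wrist tcp [324.79194954 236.35084672]
[ 295  203   68   74 2032] [328.86515748 226.00836614]
```

View pics/w4.png

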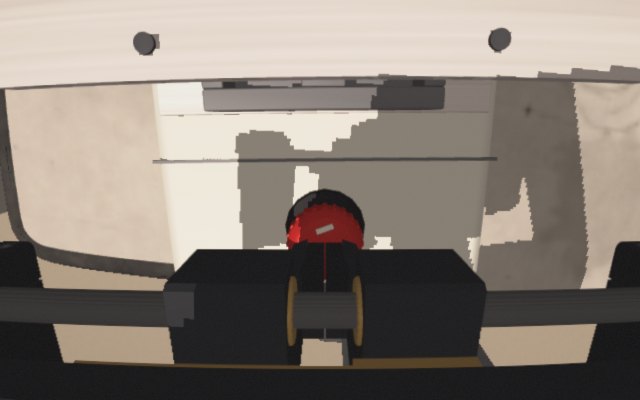

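The fingertips sit visibly above the stop, so they end higher than the nominal TCP. I'll keep going down and watch the force.

>>> {"fn": "arm_command", "kwargs": {
  "deltas": [
    [[0, 0, 2], 0, 1],
    [[0, 0, 2], 0, 1],
    [[0, 0, 2], 0, 1],
    [[0, 0, 0], 0, 1],
    [[0, 0, 0], 0, 1]
  ]
}}

```text
clock: 14.88
tool_pos: [0.4368, 0.2141, 0.0754]
tcp_rot: [-3.139, -0.002, 0.093]
wrist_force: [0.2, -0.3, -0.2]
finger_gap: 0.0002
gripper_force: 0.0
```

>>> {"fn": "arm_command", "kwargs": {
  "deltas": [
    [[0, 0, 2], 0, 1],
    [[0, 0, 2], 0, 1],
    [[0, 0, 0], 0, 1],
    [[0, 0, 0], 0, 1],
    [[0, 0, 0], 0, 1]
  ]
}}

```text
clock: 15.5
tool_pos: [0.4369, 0.2141, 0.0715]
tcp_rot: [-3.139, -0.002, 0.093]
wrist_force: [-0.3, -0.8, -0.7]
finger_gap: 0.0008
gripper_force: 0.0
```

>>> {"fn": "arm_command", "kwargs": {
  "deltas": [
    [[0, 0, 2], 0, 1],
    [[0, 0, 0], 0, 1],
    [[0, 0, 0], 0, 1],
    [[0, 0, 0], 0, 1],
    [[0, 0, 0], 0, 1]
  ]
}}

```text
clock: 16.12
tool_pos: [0.4368, 0.2141, 0.0695]
tcp_rot: [-3.139, -0.002, 0.093]
wrist_force: [0.1, -0.0, 0.2]
finger_gap: 0.0004
gripper_force: 0.0
```

>>> {"fn": "arm_command", "kwargs": {
  "deltas": [
    [[0, 0, 2], 0, 1],
    [[0, 0, 2], 0, 1],
    [[0, 0, 0], 0, 1],
    [[0, 0, 0], 0, 1],
    [[0, 0, 0], 0, 1]
  ]
}}

```text
clock: 16.75
tool_pos: [0.4369, 0.2141, 0.0655]
tcp_rot: [-3.139, -0.002, 0.093]
wrist_force: [-0.7, 0.0, 0.4]
finger_gap: 0.0007
gripper_force: 0.0
```

>>> {"fn": "arm_command", "kwargs": {
  "deltas": [
    [[0, 0, 2], 0, 1],
    [[0, 0, 0], 0, 1],
    [[0, 0, 0], 0, 1],
    [[0, 0, 0], 0, 1],
    [[0, 0, 0], 0, 1]
  ]
}}

```text
clock: 17.38
tool_pos: [0.4369, 0.2142, 0.0635]
tcp_rot: [-3.139, -0.002, 0.093]
wrist_force: [-0.0, -0.9, 0.6]
finger_gap: 0.0004
gripper_force: 0.0
```

```bash
python3 - <<'E'
from h import *
rep(); s=snap('side'); im=s['image'].astype(int)[130:230,240:370]
c=im[:, 47:54].mean(1).astype(int)
for i in range(30,60): print(i,c[i].tolist())
E
```

```text
t 17.38 pos [0.4369 0.2142 0.0635] yaw 5.32 lean deg xy [0.11 0.17] q [0.209 0.172 1.943 0.003 1.025 1.686] gap 0.0004 F [-0.  -0.9  0.6]
30 [27, 28, 28]
31 [29, 30, 30]
32 [18, 18, 19]
33 [17, 17, 18]
34 [18, 19, 19]
35 [18, 18, 18]
36 [20, 20, 21]
37 [22, 22, 23]
38 [19, 20, 21]
39 [18, 18, 19]
40 [21, 22, 21]
41 [31, 31, 30]
42 [30, 30, 28]
43 [31, 30, 28]
44 [29, 28, 27]
45 [47, 45, 41]
46 [43, 33, 31]
47 [58, 17, 16]
48 [83, 22, 18]
49 [87, 13, 11]
50 [87, 13, 11]
51 [80, 17, 15]
52 [33, 20, 17]
53 [10, 9, 11]
54 [9, 10, 9]
55 [22, 21, 19]
56 [80, 78, 69]
57 [133, 129, 113]
58 [105, 102, 89]
59 [91, 88, 78]
```

>>> {"fn": "arm_command", "kwargs": {
  "deltas": [
    [[0, 0, 1], 0, 1],
    [[0, 0, 1], 0, 1],
    [[0, 0, 0], 0, 1],
    [[0, 0, 0], 0, 1],
    [[0, 0, 0], 0, 1]
  ]
}}

```text
clock: 18.05
tool_pos: [0.4369, 0.2142, 0.0615]
tcp_rot: [-3.139, -0.002, 0.093]
wrist_force: [0.5, 0.5, 1.1]
finger_gap: 0.0006
gripper_force: 0.6
```

```bash
python3 - <<'E'
from h import *
rep(); w=snap('wrist','w5.png'); p=sensors.read_state()['tool_pos']
for h in (0,.01,.02,.03): print(h,proj(w,p+[.009,.001,h])[0])
s=snap('side')
a=cv2.resize(s['image'][150:200,260:325],(390,300),interpolation=cv2.INTER_CUBIC); b=w['image'][150:350,220:430]; b=cv2.resize(b,(390,371))
cv2.imwrite('pics/c5.png',np.hstack([np.vstack([a,np.zeros((71,390,3),np.uint8)]),b])[:,:,::-1])
E
```

```text
t 18.05 pos [0.4369 0.2142 0.0615] yaw 5.32 lean deg xy [0.11 0.17] q [0.209 0.175 1.944 0.003 1.02  1.686] gap 0.0006 F [0.5 0.5 1.1]
0 [324.47125791 220.60381277]
0.01 [324.41235684 226.35126787]
0.02 [324.34663274 232.76375808]
0.03 [324.27283728 239.96280713]
```

View pics/c5.png

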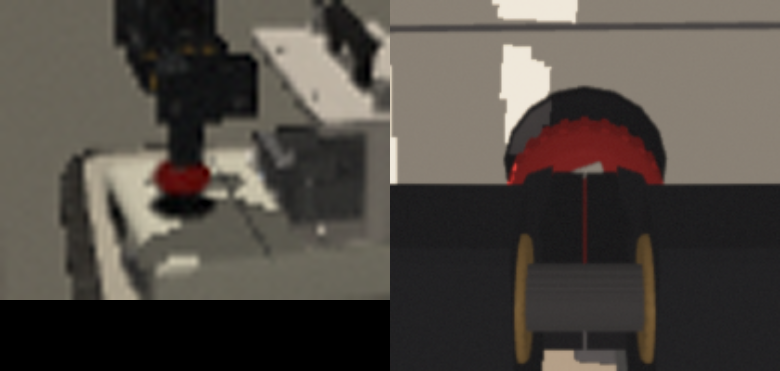

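Contact has begun, at 1.1 N. Now the real press, in small steps.

>>> {"fn": "arm_command", "kwargs": {
  "deltas": [
    [[0, 0, 2], 0, 1],
    [[0, 0, 2], 0, 1],
    [[0, 0, 0], 0, 1],
    [[0, 0, 0], 0, 1],
    [[0, 0, 0], 0, 1]
  ]
}}

```text
clock: 18.77
tool_pos: [0.4368, 0.2142, 0.0574]
tcp_rot: [-3.139, -0.002, 0.093]
wrist_force: [-0.7, -0.1, 1.0]
finger_gap: 0.0006
gripper_force: 0.7
```

>>> {"fn": "arm_command", "kwargs": {
  "deltas": [
    [[0, 0, 2], 0, 1],
    [[0, 0, 1], 0, 1],
    [[0, 0, 0], 0, 1],
    [[0, 0, 0], 0, 1],
    [[0, 0, 0], 0, 1]
  ]
}}

```text
clock: 19.4
tool_pos: [0.4369, 0.2142, 0.0545]
tcp_rot: [-3.139, -0.002, 0.093]
wrist_force: [0.4, -0.7, 2.4]
finger_gap: 0.0005
gripper_force: 1.3
```

>>> {"fn": "arm_command", "kwargs": {
  "deltas": [
    [[0, 0, 1], 0, 1],
    [[0, 0, 1], 0, 1],
    [[0, 0, 0], 0, 1],
    [[0, 0, 0], 0, 1],
    [[0, 0, 0], 0, 1]
  ]
}}

```text
clock: 20.02
tool_pos: [0.4371, 0.2142, 0.0534]
tcp_rot: [-3.139, -0.003, 0.093]
wrist_force: [-3.8, -1.7, 11.4]
finger_gap: 0.0004
gripper_force: 6.0
```

>>> {"fn": "arm_command", "kwargs": {
  "deltas": [
    [[0, 0, 1], 0, 1],
    [[0, 0, 0], 0, 1],
    [[0, 0, 0], 0, 1],
    [[0, 0, 0], 0, 1],
    [[0, 0, 0], 0, 1]
  ]
}}

```text
clock: 20.65
tool_pos: [0.4373, 0.2143, 0.0532]
tcp_rot: [-3.139, -0.003, 0.093]
wrist_force: [-5.3, -1.6, 19.8]
finger_gap: 0.0006
gripper_force: 9.7
```

The stop is at its bottom with 20 N on it. I'll lift, open, turn to yaw 95° and move over the handle.

>>> {"fn": "arm_command", "kwargs": {
  "deltas": [
    [[0, 0, -40], 0, 1],
    [[0, 0, -50], 0, 1],
    [[0, 0, -50], -10, -1],
    [[0, 0, -60], -10, -1],
    [[0, 0, 0], -10, -1]
  ]
}}

```text
clock: 21.28
tool_pos: [0.4393, 0.2143, 0.2567]
tcp_rot: [3.139, -0.012, 0.622]
wrist_force: [-0.8, -0.2, -1.3]
finger_gap: 0.0283
gripper_force: 0.0
```

>>> {"fn": "arm_command", "kwargs": {
  "deltas": [
    [[0, 0, 0], -10, -1],
    [[0, 0, 0], -10, -1],
    [[0, 0, 0], -10, -1],
    [[0, 0, 0], -10, -1],
    [[0, 0, 0], -10, -1]
  ]
}}

```text
clock: 21.9
tool_pos: [0.4361, 0.2136, 0.2508]
tcp_rot: [3.141, -0.003, 1.495]
wrist_force: [0.0, -0.5, -0.2]
finger_gap: 0.0781
gripper_force: 0.0
```

>>> {"fn": "arm_command", "kwargs": {
  "deltas": [
    [[0, 0, 0], -10, -1],
    [[0, 42, 0], 0, -1],
    [[0, 42, 0], 0, -1],
    [[0, 42, 0], 0, -1],
    [[0, 0, 0], 0, -1]
  ]
}}

```text
clock: 22.52
tool_pos: [0.5633, 0.2249, 0.2498]
tcp_rot: [-3.141, -0.002, 1.663]
wrist_force: [-0.3, -1.1, -0.6]
finger_gap: 0.088
gripper_force: 0.0
```

```bash
python3 - <<'E'
from h import *
rep(); w=snap('wrist','w6.png'); p=sensors.read_state()['tool_pos']; s=snap('side')
print('handle prj',proj(w,[(.562,.226,.194),(.5536,.3096,.18),(.5697,.1424,.18)]).round(0).tolist(),'side tcp',(proj(s,p)[0]-[260,120])*6)
a=cv2.resize(s['image'][120:200,260:325],(390,480),interpolation=cv2.INTER_CUBIC); b=cv2.resize(w['image'][50:350],(410,192))
b=w['image'][:,110:520]
a=np.vstack([a,np.zeros((80,390,3),np.uint8)])[:400] if 0 else a[:400]
cv2.imwrite('pics/c6.png',np.hstack([a,b])[:,:,::-1])
E
```

```text
t 22.52 pos [0.5633 0.2249 0.2498] yaw 95.26 lean deg xy [-0.02  0.14] q [0.183 0.218 1.477 0.002 1.446 0.091] gap 0.088 F [-0.3 -1.1 -0.6]
handle prj [[323.0, 208.0], [322.0, 86.0], [323.0, 304.0]] side tcp [348.00845099 124.00537347]
```

View pics/c6.png

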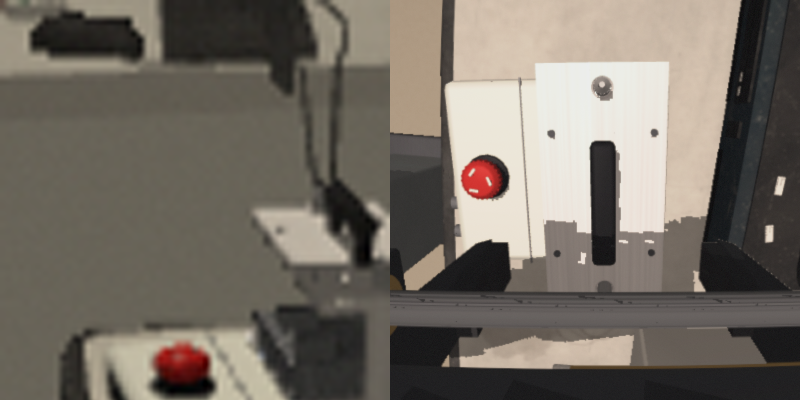

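```bash
python3 - <<'E'
from h import *
from scipy.spatial.transform import Rotation as Ro
w=snap('wrist'); st=sensors.read_state(); R=Ro.from_euler('xyz',st['tcp_rot']).as_matrix()
for h in (0,.01,.02,.03,.04):
    print(h,[proj(w,st['tool_pos']+R@np.array([x,y,-h]))[0].round(0).tolist() for x,y in [(.009,-.044),(-.009,-.044),(.009,.044),(-.009,.044)]])
a=cv2.imread('pics/wrist0.png',0); b=cv2.imread('pics/w6.png',0)
for im in (a,b): print([ (im[230:300:6,c]).tolist() for c in (215,225,235)])
s=cv2.imread('pics/side0.png'); 
E
```

```text
0 [[244.0, 222.0], [246.0, 252.0], [405.0, 221.0], [403.0, 252.0]]
0.01 [[239.0, 227.0], [242.0, 260.0], [410.0, 227.0], [408.0, 259.0]]
0.02 [[234.0, 234.0], [237.0, 268.0], [415.0, 234.0], [412.0, 268.0]]
0.03 [[229.0, 241.0], [232.0, 277.0], [420.0, 241.0], [417.0, 277.0]]
0.04 [[223.0, 249.0], [226.0, 287.0], [426.0, 249.0], [423.0, 287.0]]
[[183, 184, 73, 28, 28, 27, 26, 30, 26, 27, 31, 78], [185, 184, 74, 29, 23, 27, 27, 24, 30, 29, 172, 78], [184, 186, 185, 184, 184, 185, 185, 185, 185, 185, 181, 59]]
[[227, 227, 108, 25, 25, 25, 21, 21, 24, 27, 26, 76], [227, 226, 110, 25, 23, 23, 27, 24, 24, 24, 90, 81], [227, 227, 226, 226, 224, 190, 191, 103, 103, 102, 100, 81]]
```

The fingertips consistently sit about 31 mm above the reported TCP, so tip z = reading + 0.031. For the handle grasp I want the tip at 0.168, which is a reading of 0.137.

>>> {"fn": "arm_command", "kwargs": {
  "deltas": [
    [[0, 0, 35], 0, -1],
    [[0, 0, 35], 0, -1],
    [[0, 0, 25], 0, -1],
    [[0, 0, 10], 0, -1],
    [[0, 0, 0], 0, -1]
  ]
}}

```text
clock: 23.3
tool_pos: [0.5615, 0.2257, 0.1469]
tcp_rot: [3.14, -0.003, 1.664]
wrist_force: [-0.1, -0.4, 0.9]
finger_gap: 0.0886
gripper_force: 0.0
```

>>> {"fn": "arm_command", "kwargs": {
  "deltas": [
    [[0, 0, 8], 0, -1],
    [[0, 0, 0], 0, 0.7],
    [[0, 0, 0], 0, 1],
    [[0, 0, 0], 0, 1],
    [[0, 0, 0], 0, 1]
  ],
  "squeeze": 25
}}

```text
clock: 23.92
tool_pos: [0.5623, 0.2256, 0.1389]
tcp_rot: [3.139, -0.003, 1.664]
wrist_force: [-0.1, -0.3, -0.8]
finger_gap: 0.0503
gripper_force: 0.0
```

>>> {"fn": "arm_command", "kwargs": {
  "deltas": [
    [[0, 0, 0], 0, 1],
    [[0, 0, 0], 0, 1],
    [[0, 0, 0], 0, 1],
    [[0, 0, 0], 0, 1],
    [[0, 0, 0], 0, 1]
  ]
}}

```text
clock: 24.55
tool_pos: [0.5622, 0.2256, 0.1387]
tcp_rot: [3.139, -0.003, 1.664]
wrist_force: [0.8, 0.1, 0.3]
finger_gap: 0.0177
gripper_force: 25.0
```

>>> {"fn": "arm_command", "kwargs": {
  "deltas": [
    [[0, 0, -4], 0, 1],
    [[0, 0, -10], 0, 1],
    [[0, 0, -12], 0, 1],
    [[0, 0, -12], 0, 1],
    [[0, 0, -12], 0, 1]
  ]
}}

```text
clock: 25.18
tool_pos: [0.5622, 0.2255, 0.1899]
tcp_rot: [3.139, -0.003, 1.664]
wrist_force: [0.3, 0.3, -3.8]
finger_gap: 0.0177
gripper_force: 25.0
```

>>> {"fn": "arm_command", "kwargs": {
  "deltas": [
    [[0, 0, -25], 0, 1],
    [[0, 0, -25], 0, 1],
    [[0, 0, 0], 8, 1],
    [[0, 0, 0], 9, 1],
    [[0, 0, 0], 9, 1]
  ]
}}

```text
clock: 25.8
tool_pos: [0.5619, 0.2253, 0.2394]
tcp_rot: [3.141, -0.004, 1.205]
wrist_force: [0.1, -0.6, -4.8]
finger_gap: 0.0178
gripper_force: 25.0
```

>>> {"fn": "arm_command", "kwargs": {
  "deltas": [
    [[0, 0, 0], 9, 1],
    [[0, 0, 0], 9, 1],
    [[0, 0, 0], 9, 1],
    [[0, 0, 0], 9, 1],
    [[0, 0, 0], 9, 1]
  ]
}}

```text
clock: 26.42
tool_pos: [0.5619, 0.2253, 0.2394]
tcp_rot: [-3.14, -0.003, 0.419]
wrist_force: [-0.1, 0.7, -3.7]
finger_gap: 0.0176
gripper_force: 25.0
```

>>> {"fn": "arm_command", "kwargs": {
  "deltas": [
    [[0, 0, 0], 10, 1],
    [[0, 0, 0], 9, 1],
    [[0, 0, 0], 0, 1],
    [[0, 0, 0], 0, 1],
    [[0, 0, 0], 0, 1]
  ]
}}

```text
clock: 27.05
tool_pos: [0.5619, 0.2253, 0.2388]
tcp_rot: [-3.139, -0.002, 0.095]
wrist_force: [-0.1, 0.4, -3.8]
finger_gap: 0.0178
gripper_force: 25.0
```

```bash
python3 - <<'E'
from h import *
rep(); go((.49,.012,.12)); w=snap('wrist'); 
for n in ('side','top'):
  snap(n,n+'7.png')
  print([(r['confidence'],np.round(r['uv']),r['mask'].sum()) for r in nets.regions_of(n,'cover')])
E
```

```text
t 27.05 pos [0.5619 0.2253 0.2388] yaw 5.42 lean deg xy [0.11 0.17] q [0.184 0.222 1.495 0.003 1.422 1.66 ] gap 0.0178 F [-0.1  0.4 -3.8]
yaw 5.42 tool shift mm now [-92.  205.9 118.1] 
[(0.9, array([319., 141.]), np.int64(516))]
[(0.7, array([238., 182.]), np.int64(696))]
```

>>> {"fn": "arm_command", "kwargs": {
  "deltas": [
    [[-18.4, 41, 0], 0, 1],
    [[-18.4, 41, 0], 0, 1],
    [[-18.4, 41, 0], 0, 1],
    [[-18.4, 41, 0], 0, 1],
    [[-18.4, 41, 0], 0, 1]
  ]
}}

```text
clock: 27.92
tool_pos: [0.489, 0.0117, 0.2383]
tcp_rot: [-3.139, -0.003, 0.094]
wrist_force: [-0.6, -0.9, -4.3]
finger_gap: 0.0177
gripper_force: 24.9
```

>>> {"fn": "arm_command", "kwargs": {
  "deltas": [
    [[0, 0, 45], 0, 1],
    [[0, 0, 45], 0, 1],
    [[0, 0, 45], 0, 1],
    [[0, 0, 45], 0, 1],
    [[0, 0, 40], 0, 1]
  ]
}}

```text
clock: 28.55
tool_pos: [0.4898, 0.0133, 0.0167]
tcp_rot: [-3.139, -0.002, 0.093]
wrist_force: [-0.6, 0.6, -4.2]
finger_gap: 0.0179
gripper_force: 25.0
```

>>> {"fn": "arm_command", "kwargs": {
  "deltas": [
    [[0, 0, 8], 0, 1],
    [[0, 0, 6], 0, 1],
    [[0, 0, 4], 0, 1],
    [[0, 0, 2], 0, 1],
    [[0, 0, 0], 0, 1]
  ]
}}

```text
clock: 29.18
tool_pos: [0.4903, 0.0133, -0.0014]
tcp_rot: [-3.139, -0.003, 0.093]
wrist_force: [0.6, -0.5, -3.6]
finger_gap: 0.0179
gripper_force: 25.0
```

>>> {"fn": "arm_command", "kwargs": {
  "deltas": [
    [[0, 0, 1.5], 0, 1],
    [[0, 0, 1], 0, 1],
    [[0, 0, 0.5], 0, 1],
    [[0, 0, 0], 0, 1],
    [[0, 0, 0], 0, 1]
  ]
}}

```text
clock: 29.8
tool_pos: [0.4908, 0.0136, -0.0037]
tcp_rot: [-3.139, -0.004, 0.093]
wrist_force: [-2.7, 3.2, 9.0]
finger_gap: 0.0177
gripper_force: 25.0
```

>>> {"fn": "arm_command", "kwargs": {
  "deltas": [
    [[0, 0, -0.5], 0, 0.2],
    [[0, 0, 0], 0, -1],
    [[0, 0, 0], 0, -1],
    [[0, 0, 0], 0, -1],
    [[0, 0, -10], 0, -1]
  ]
}}

```text
clock: 30.42
tool_pos: [0.489, 0.0135, 0.0051]
tcp_rot: [-3.138, -0.0, 0.093]
wrist_force: [-0.3, 0.2, 0.0]
finger_gap: 0.0653
gripper_force: 0.0
```

>>> {"fn": "arm_command", "kwargs": {
  "deltas": [
    [[0, 0, -40], 0, -1],
    [[0, 0, -60], 0, -1],
    [[0, 0, -60], 0, -1],
    [[0, 0, -40], 0, -1],
    [[0, 0, 0], 0, -1]
  ]
}}

```text
clock: 31.05
tool_pos: [0.4919, 0.0123, 0.2101]
tcp_rot: [-3.141, -0.01, 0.093]
wrist_force: [0.2, -0.1, -0.8]
finger_gap: 0.0882
gripper_force: 0.0
```

>>> {"fn": "arm_command", "kwargs": {
  "deltas": [
    [[-15, 55, 0], 0, -1],
    [[-15, 55, 0], 0, -1],
    [[-15, 55, 0], 0, -1],
    [[0, 0, 0], 0, -1],
    [[0, 0, 0], 0, -1]
  ]
}}

```text
clock: 31.68
tool_pos: [0.4594, -0.155, 0.204]
tcp_rot: [-3.137, -0.001, 0.092]
wrist_force: [0.2, -1.3, 0.0]
finger_gap: 0.0882
gripper_force: 0.0
```

```bash
python3 - <<'E'
from h import *
rep(); w=snap('wrist','w8.png'); t=snap('top'); sd=snap('side')
print(proj(w,[(.466,-.151,.07),(.454,-.388,.07)]))
for q in ['pot_1']:
    for r in nets.regions_of('wrist',q): print(q,r['confidence'],r['uv'],r['mask'].sum())
for n,s in (('top',t),('side',sd)):
  print(n,[(r['confidence'],np.round(r['uv'],1)) for r in nets.regions_of(n,'cover')],[(r['confidence'],np.round(r['uv'],1)) for r in nets.regions_of(n,'pot_1')])
im=t['image'].astype(int)
m=((im[:,:,0]>130)&(im[:,:,2]<70)&(im[:,:,1]>100)).astype(np.uint8);k,l,stt,c=cv2.connectedComponentsWithStats(m);print('yellow',[(stt[i].tolist(),onz(t,c[i],.07)) for i in range(1,k) if stt[i,4]>5])
im=sd['image'].astype(int)
m=((im[:,:,0]>130)&(im[:,:,2]<70)&(im[:,:,1]>100)).astype(np.uint8);k,l,stt,c=cv2.connectedComponentsWithStats(m);print('yellow side',[(stt[i].tolist(),onz(sd,c[i],.07),onz(sd,c[i],.09)) for i in range(1,k) if stt[i,4]>5])
E
```

```text
t 31.68 pos [ 0.4594 -0.155   0.204 ] yaw 5.27 lean deg xy [0.02 0.25] q [-0.574 -0.02   1.831  0.004  1.333  0.904] gap 0.0882 F [ 0.2 -1.3  0. ]
[[321.69420496 179.60166616]
 [562.48818841 214.53756   ]]
pot_1 0.96 [416.2, 192.1] 1278
pot_1 0.89 [480.9, 200.9] 1514
pot_1 0.66 [552.2, 204.3] 1683
pot_1 0.64 [318.2, 173.9] 969
top [(0.72, array([292.9, 201.5])), (0.6, array([242.6, 202.7]))] [(0.52, array([401.6, 234.2])), (0.47, array([243.1, 204.9])), (0.46, array([334.9, 225.5])), (0.42, array([365.1, 225.9]))]
side [(0.68, array([310. , 213.4]))] [(0.54, array([316.6, 254.3])), (0.47, array([319.3, 268. ])), (0.41, array([309.6, 236. ])), (0.4, array([308.3, 227.7]))]
yellow [([400, 230, 7, 7, 36], array([ 0.4546, -0.3895,  0.07  ]))]
yellow side [([337, 212, 4, 2, 8], array([ 0.5836, -0.1065,  0.07  ]), array([ 0.5743, -0.1428,  0.09  ]))]
```

View pics/w8.png

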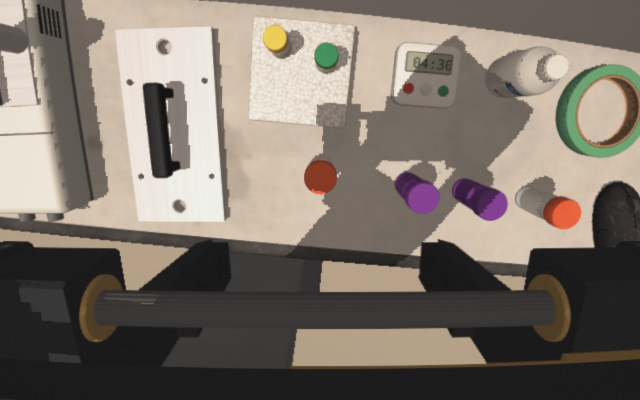

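The wrist view shows the orange caps at (320,177) and (562,213) as pots A and B. The purple look-alikes are at (418,193) and (486,203), which I'll avoid, and the cover lies clear at the left.

```bash
python3 - <<'E'
from h import *
w=snap('wrist'); 
for nm,uv,z in [('A',(320,177),.07),('B',(562,213),.07),('p1',(418,193),.07),('p2',(486,203),.07),('yel',(275,38),.06),('grn',(327,55),.06),('traycorner',(344,125),.015)]: print(nm,onz(w,uv,z))
im=w['image'].astype(int); m=((im[:,:,0]>100)&(im[:,:,1]<110)&(im[:,:,2]<70)&(im[:,:,0]>1.7*im[:,:,1])).astype(np.uint8);m[:130]=0;m[240:]=0
k,l,stt,c=cv2.connectedComponentsWithStats(m)
for i in range(1,k):
  if stt[i,4]>200: print(stt[i],c[i],onz(w,c[i],.070))
go((.466,-.151,.1),95.3)
E
```

```text
A [ 0.4691 -0.1494  0.07  ]
B [ 0.4567 -0.3882  0.07  ]
p1 [ 0.4627 -0.2424  0.07  ]
p2 [ 0.4594 -0.3094  0.07  ]
yel [ 0.587  -0.0988  0.06  ]
grn [ 0.5769 -0.1456  0.06  ]
traycorner [ 0.5169 -0.1695  0.015 ]
[304 161  32  33 830] [319.9373494 177.3746988] [ 0.4687 -0.1493  0.07  ]
[542 198  37  31 856] [560.00233645 213.31425234] [ 0.4562 -0.3862  0.07  ]
yaw 5.38 tool shift mm now [  6.   -3.3 105. ] after turn [  3.6   6.3 104.9] turn cmd(deg about tool z) -89.92
```

>>> {"fn": "arm_command", "kwargs": {
  "deltas": [
    [[0, 0, 0], -10, -1],
    [[0, 0, 0], -10, -1],
    [[0, 0, 0], -10, -1],
    [[0, 0, 0], -10, -1],
    [[0, 0, 0], -10, -1]
  ]
}}

```text
clock: 32.75
tool_pos: [0.46, -0.1555, 0.2049]
tcp_rot: [-3.142, -0.003, 0.972]
wrist_force: [-0.0, -0.4, -0.6]
finger_gap: 0.0884
gripper_force: 0.0
```

>>> {"fn": "arm_command", "kwargs": {
  "deltas": [
    [[0, 0, 0], -10, -1],
    [[0, 0, 0], -10, -1],
    [[0, 0, 0], -10, -1],
    [[0, 0, 0], -10, -1],
    [[0, 0, 0], 0, -1]
  ]
}}

```text
clock: 33.38
tool_pos: [0.46, -0.1556, 0.2049]
tcp_rot: [3.139, -0.003, 1.662]
wrist_force: [-0.5, 0.0, 0.3]
finger_gap: 0.0881
gripper_force: 0.0
```

```bash
python3 - <<'E'
from h import *
rep(); go((.468,-.150,.021)); w=snap('wrist')
print(proj(w,(.468,-.150,.07)))
im=w['image'].astype(int); m=((im[:,:,0]>100)&(im[:,:,1]<110)&(im[:,:,2]<70)&(im[:,:,0]>1.7*im[:,:,1])).astype(np.uint8)
k,l,stt,c=cv2.connectedComponentsWithStats(m)
for i in range(1,k):
  if stt[i,4]>200: print(stt[i],c[i],onz(w,c[i],.070))
E
```

```text
t 33.38 pos [ 0.46   -0.1556  0.2049] yaw 95.25 lean deg xy [0.11 0.17] q [-0.574 -0.021  1.829  0.004  1.333 -0.666] gap 0.0881 F [-0.5  0.   0.3]
yaw 95.25 tool shift mm now [  4.3   8.1 183.9] 
[[333.5052652  182.42243918]]
[318 165  33  34 844] [333.66587678 181.17890995] [ 0.468  -0.1488  0.07  ]
```

Measured again at (0.468, −0.149). Descending and gripping.

>>> {"fn": "arm_command", "kwargs": {
  "deltas": [
    [[5, 8, 50], 0, -1],
    [[0, 0, 50], 0, -1],
    [[0, 0, 50], 0, -1],
    [[0, 0, 25], 0, -1],
    [[0, 0, 8], 0, -0.5]
  ]
}}

```text
clock: 34.05
tool_pos: [0.4666, -0.1487, 0.0203]
tcp_rot: [-3.141, -0.005, 1.661]
wrist_force: [-0.1, -0.1, 0.7]
finger_gap: 0.08
gripper_force: 0.0
```

>>> {"fn": "arm_command", "kwargs": {
  "deltas": [
    [[0, 0, 0], 0, 0],
    [[0, 0, 0], 0, 1],
    [[0, 0, 0], 0, 1],
    [[0, 0, 0], 0, 1],
    [[0, 0, 0], 0, 1]
  ],
  "squeeze": 12
}}

```text
clock: 34.67
tool_pos: [0.468, -0.1495, 0.0222]
tcp_rot: [3.139, -0.002, 1.664]
wrist_force: [0.5, 0.2, 0.9]
finger_gap: 0.0305
gripper_force: 12.5
```

>>> {"fn": "arm_command", "kwargs": {
  "deltas": [
    [[0, 0, 0], 0, 1],
    [[0, 0, 0], 0, 1],
    [[0, 0, -20], 0, 1],
    [[0, 0, -20], 0, 1],
    [[0, 0, 0], 0, 1]
  ]
}}

```text
clock: 35.3
tool_pos: [0.4686, -0.1501, 0.0629]
tcp_rot: [3.137, -0.001, 1.664]
wrist_force: [-0.2, -0.3, -0.6]
finger_gap: 0.03
gripper_force: 12.0
```

```bash
python3 - <<'E'
from h import *
rep()
c,s=np.cos(np.radians(5.3)),np.sin(np.radians(5.3)); C=np.array([.562,.2265])
for n,(x,y) in {'p1':(-29,-29),'p4':(29,29)}.items(): print(n,C+np.array([c*x-s*y,s*x+c*y])/1000)
go((.5358,.195,.2))
E
```

```text
t 35.3 pos [ 0.4686 -0.1501  0.0629] yaw 95.33 lean deg xy [0.23 0.09] q [-0.554  0.184  1.93   0.004  1.026 -0.649] gap 0.03 F [-0.2 -0.3 -0.6]
p1 [0.53580273 0.19494524]
p4 [0.58819727 0.25805476]
yaw 95.33 tool shift mm now [ 337.5   99.5 -136.3]
```

>>> {"fn": "arm_command", "kwargs": {
  "deltas": [
    [[0, 0, -45], 0, 1],
    [[0, 0, -45], 0, 1],
    [[0, 0, -45], 0, 1],
    [[48.2, 14.2, 0], 0, 1],
    [[48.2, 14.2, 0], 0, 1]
  ]
}}

```text
clock: 35.92
tool_pos: [0.4868, -0.0507, 0.1968]
tcp_rot: [3.139, -0.003, 1.662]
wrist_force: [0.8, -0.0, -1.1]
finger_gap: 0.0304
gripper_force: 12.0
```

>>> {"fn": "arm_command", "kwargs": {
  "deltas": [
    [[48.2, 14.2, 0], 0, 1],
    [[48.2, 14.2, 0], 0, 1],
    [[48.2, 14.2, 0], 0, 1],
    [[48.2, 14.2, 0], 0, 1],
    [[48.2, 14.2, 0], 0, 1]
  ]
}}

```text
clock: 36.55
tool_pos: [0.5347, 0.1968, 0.1965]
tcp_rot: [3.141, -0.002, 1.664]
wrist_force: [0.8, -0.3, -0.6]
finger_gap: 0.0305
gripper_force: 12.0
```

>>> {"fn": "arm_command", "kwargs": {
  "deltas": [
    [[0, 0, 0], 0, 1],
    [[0, 0, 0], 0, 1],
    [[0, 0, 0], 0, 1],
    [[0, 0, 0], 0, 1],
    [[0, 0, 0], 0, 1]
  ]
}}

```text
clock: 37.17
tool_pos: [0.5353, 0.1945, 0.1982]
tcp_rot: [3.139, -0.003, 1.663]
wrist_force: [0.8, -0.5, 0.2]
finger_gap: 0.0305
gripper_force: 12.0
```

```bash
python3 - <<'E'
from h import *
rep(); go((.5358,.1949,.088)); w=snap('wrist','w9.png')
c,s=np.cos(np.radians(5.3)),np.sin(np.radians(5.3)); C=np.array([.562,.2265])
for (x,y,z) in [(-58,-58,90),(58,-58,90),(58,58,90),(-58,58,90),(0,84,180),(0,-84,180),(29,29,90),(-128,0,86)]:
  P=[*(C+np.array([c*x-s*y,s*x+c*y])/1000),z/1000]; u=proj(w,P)[0]; print((x,y),u.round(1)); cv2.circle(w['image'],tuple(int(v) for v in u.round()),2,(0,255,0),-1)
cv2.imwrite('pics/w9m.png',w['image'][:,:,::-1])
E
```

```text
t 37.17 pos [0.5353 0.1945 0.1982] yaw 95.26 lean deg xy [0.13 0.17] q [0.139 0.175 1.634 0.003 1.331 0.046] gap 0.0305 F [ 0.8 -0.5  0.2]
yaw 95.26 tool shift mm now [1.000e-01 3.000e-01 1.102e+02] 
(-58, -58) [292.1 225.7]
(58, -58) [423.6 225.3]
(58, 58) [433.2  87.7]
(-58, 58) [288.7  87.1]
(0, 84) [380.6  22.4]
(0, -84) [370.8 306.9]
(29, 29) [395.9 124.2]
(-128, 0) [208.9 159.4]
```

View pics/w9m.png

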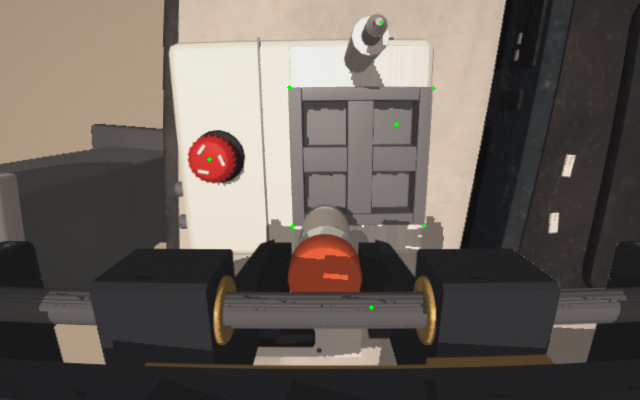

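The green predicted points fall on the rack corners and stud tip within about 2 px, so the mixer pose is good. Lowering pot A into the front right pocket.

>>> {"fn": "arm_command", "kwargs": {
  "deltas": [
    [[0, 0, 30], 0, 1],
    [[0, 0, 30], 0, 1],
    [[0, 0, 25], 0, 1],
    [[0, 0, 15], 0, 1],
    [[0, 0, 5], 0, 1]
  ]
}}

```text
clock: 37.85
tool_pos: [0.535, 0.1954, 0.0924]
tcp_rot: [3.141, -0.003, 1.664]
wrist_force: [-0.1, -0.6, -0.3]
finger_gap: 0.0303
gripper_force: 12.0
```

>>> {"fn": "arm_command", "kwargs": {
  "deltas": [
    [[0, 0, 3], 0, 1],
    [[0, 0, 1], 0, 1],
    [[0, 0, 0], 0, 1],
    [[0, 0, 0], 0, 1],
    [[0, 0, 0], 0, 1]
  ]
}}

```text
clock: 38.48
tool_pos: [0.5355, 0.1956, 0.0893]
tcp_rot: [3.139, -0.003, 1.664]
wrist_force: [-0.1, -0.1, -0.9]
finger_gap: 0.0306
gripper_force: 12.0
```

>>> {"fn": "arm_command", "kwargs": {
  "deltas": [
    [[0, 0, 1], 0, 1],
    [[0, 0, 0], 0, -0.4],
    [[0, 0, 0], 0, -0.4],
    [[0, 0, 0], 0, -0.4],
    [[0, 0, 0], 0, -0.4]
  ]
}}

```text
clock: 39.1
tool_pos: [0.5353, 0.1955, 0.088]
tcp_rot: [3.14, -0.003, 1.664]
wrist_force: [0.3, 0.8, -0.1]
finger_gap: 0.0613
gripper_force: 0.0
```

>>> {"fn": "arm_command", "kwargs": {
  "deltas": [
    [[0, 0, -30], 0, -0.4],
    [[0, 0, -40], 0, -0.4],
    [[0, 0, -40], 0, -0.4],
    [[0, 0, 0], 0, -0.4],
    [[0, 0, 0], 0, -0.4]
  ]
}}

```text
clock: 39.72
tool_pos: [0.5347, 0.1951, 0.1974]
tcp_rot: [3.14, -0.003, 1.664]
wrist_force: [-0.3, -0.0, -0.2]
finger_gap: 0.0613
gripper_force: 0.0
```

```bash
python3 - <<'E'
from h import *
rep(); go((.455,-.388,.198)); w=snap('wrist'); print(proj(w,(.5358,.1949,.138)))
im=w['image'].astype(int); m=((im[:,:,0]>100)&(im[:,:,1]<110)&(im[:,:,2]<70)&(im[:,:,0]>1.7*im[:,:,1])).astype(np.uint8)
k,l,stt,c=cv2.connectedComponentsWithStats(m)
for i in range(1,k):
  if stt[i,4]>200: print(stt[i],c[i],onz(w,c[i],.137))
sd=snap('side'); im=sd['image'].astype(int); m=((im[:,:,0]>150)&(im[:,:,2]<90)&(im[:,:,1]<130)).astype(np.uint8); k,l,stt,c=cv2.connectedComponentsWithStats(m)
for i in range(1,k):
  if stt[i,4]>6: print('side',stt[i],c[i])
print(proj(sd,[(.5358,.1949,.132),(.436,.213,.08)]))
E
```

```text
t 39.73 pos [0.5347 0.1951 0.1974] yaw 95.32 lean deg xy [0.06 0.16] q [0.14  0.176 1.634 0.003 1.33  0.046] gap 0.0613 F [-0.3 -0.  -0.2]
yaw 95.32 tool shift mm now [-573.2 -133.4   -2.4] 
[[326.30894886 209.28273615]]
[ 189  136   47   47 1521] [212.75739645 159.10979619] [0.4533 0.2236 0.137 ]
[ 305  185   43   44 1460] [325.84794521 206.27328767] [0.5353 0.1968 0.137 ]
side [311 166   5   3  10] [312.8 167.3]
side [289 177   5   4  11] [290.45454545 178.36363636]
side [315 256   9   6  40] [318.85 258.6 ]
[[312.92199318 168.83091732]
 [290.0289254  179.31848401]]
```

>>> {"fn": "arm_command", "kwargs": {
  "deltas": [
    [[-52.1, -12.1, 0], 0, -1],
    [[-52.1, -12.1, 0], 0, -1],
    [[-52.1, -12.1, 0], 0, -1],
    [[-52.1, -12.1, 0], 0, -1],
    [[-52.1, -12.1, 0], 0, -1]
  ]
}}

```text
clock: 40.45
tool_pos: [0.4978, -0.0711, 0.1958]
tcp_rot: [3.141, -0.004, 1.664]
wrist_force: [0.4, -0.6, -0.3]
finger_gap: 0.0879
gripper_force: 0.0
```

>>> {"fn": "arm_command", "kwargs": {
  "deltas": [
    [[-52.1, -12.1, 0], 0, -1],
    [[-52.1, -12.1, 0], 0, -1],
    [[-52.1, -12.1, 0], 0, -1],
    [[-52.1, -12.1, 0], 0, -1],
    [[-52.1, -12.1, 0], 0, -1]
  ]
}}

```text
clock: 41.08
tool_pos: [0.4619, -0.3359, 0.1948]
tcp_rot: [3.141, -0.005, 1.664]
wrist_force: [0.4, 0.0, 0.5]
finger_gap: 0.0882
gripper_force: 0.0
```

>>> {"fn": "arm_command", "kwargs": {
  "deltas": [
    [[-52.1, -12.1, 0], 0, -1],
    [[0, 0, 0], 0, -1],
    [[0, 0, 0], 0, -1],
    [[0, 0, 0], 0, -1],
    [[0, 0, 0], 0, -1]
  ]
}}

```text
clock: 41.7
tool_pos: [0.4562, -0.3865, 0.1962]
tcp_rot: [3.139, -0.003, 1.665]
wrist_force: [0.0, 0.3, -0.5]
finger_gap: 0.088
gripper_force: 0.0
```

```bash
python3 - <<'E'
from h import *
rep(); w=snap('wrist')
im=w['image'].astype(int); m=((im[:,:,0]>100)&(im[:,:,1]<110)&(im[:,:,2]<70)&(im[:,:,0]>1.7*im[:,:,1])).astype(np.uint8)
k,l,stt,c=cv2.connectedComponentsWithStats(m)
for i in range(1,k):
  if stt[i,4]>200: p=onz(w,c[i],.07); print(stt[i],c[i],p); go((p[0],p[1]-.0008,.0215))
E
```

```text
t 41.7 pos [ 0.4562 -0.3865  0.1962] yaw 95.41 lean deg xy [0.1  0.18] q [-0.903  0.242  1.558  0.003  1.343 -0.998] gap 0.088 F [ 0.   0.3 -0.5]
[307 175  33  34 888] [323.28153153 191.63400901] [ 0.4554 -0.3887  0.07  ]
yaw 95.4 tool shift mm now [ -3.1  -1.4 174.9]
```

```bash
python3 - <<'E'
from h import *
t=snap('top')
for q in ['bottle','timer']:
  for cam,z in (('top',.07),('wrist',.07)):
    if cam=='wrist': w=snap('wrist')
    for r in nets.regions_of(cam,q)[:2]: print(q,cam,round(r['confidence'],2),np.round(r['uv']),onz(t if cam=='top' else w,r['uv'],.06 if q=='bottle' else .015),r['mask'].sum())
w0=snap('wrist')
E
```

```text
bottle top 0.62 [387. 203.] [ 0.5647 -0.3272  0.06  ] 132
bottle top 0.33 [242. 203.] [0.5131 0.2169 0.06  ] 3270
bottle wrist 0.84 [464. 141.] [ 0.5798 -0.3317  0.06  ] 2480
bottle wrist 0.59 [322. 185.] [ 0.4537 -0.3854  0.06  ] 1076
timer top 0.84 [370. 205.] [ 0.5619 -0.2659  0.015 ] 289
```

>>> {"fn": "arm_command", "kwargs": {
  "deltas": [
    [[-3, -1.4, 40], 0, -1],
    [[0, 0, 30], 7.5, -1],
    [[0, 0, 30], 7.5, -1],
    [[0, 0, 40], 0, -1],
    [[0, 0, 25], 0, -1]
  ]
}}

```text
clock: 42.78
tool_pos: [0.4542, -0.3896, 0.0291]
tcp_rot: [-3.141, -0.005, 1.402]
wrist_force: [-0.6, -0.1, -0.2]
finger_gap: 0.088
gripper_force: 0.0
```

>>> {"fn": "arm_command", "kwargs": {
  "deltas": [
    [[0, 0, 9], 0, -0.5],
    [[0, 0, 0], 0, 0],
    [[0, 0, 0], 0, 1],
    [[0, 0, 0], 0, 1],
    [[0, 0, 0], 0, 1]
  ],
  "squeeze": 12
}}

```text
clock: 43.4
tool_pos: [0.4553, -0.3908, 0.023]
tcp_rot: [3.139, -0.002, 1.402]
wrist_force: [0.3, 0.6, -0.3]
finger_gap: 0.04
gripper_force: 0.0
```

>>> {"fn": "arm_command", "kwargs": {
  "deltas": [
    [[0, 0, 0], 0, 1],
    [[0, 0, 0], 0, 1],
    [[0, 0, 0], 0, 1],
    [[0, 0, 0], 0, 1],
    [[0, 0, 0], 0, 1]
  ]
}}

```text
clock: 44.02
tool_pos: [0.4552, -0.3906, 0.0225]
tcp_rot: [3.14, -0.003, 1.402]
wrist_force: [-0.1, 0.4, 3.0]
finger_gap: 0.0303
gripper_force: 12.0
```

>>> {"fn": "arm_command", "kwargs": {
  "deltas": [
    [[0, 0, -30], 0, 1],
    [[0, 0, -50], 0, 1],
    [[0, 0, -50], -7.5, 1],
    [[0, 0, -46], -7.5, 1],
    [[0, 0, 0], 0, 1]
  ]
}}

```text
clock: 44.65
tool_pos: [0.4562, -0.3928, 0.2026]
tcp_rot: [3.135, 0.004, 1.665]
wrist_force: [-0.2, -0.4, -0.8]
finger_gap: 0.0302
gripper_force: 12.0
```

```bash
python3 - <<'E'
from h import *
rep(); go((.588,.258,.197)); go((.588,.258,.197),95.3)
E
```

```text
t 44.65 pos [ 0.4562 -0.3928  0.2026] yaw 95.37 lean deg xy [ 0.38 -0.18] q [-0.91   0.239  1.548  0.003  1.348 -1.004] gap 0.0302 F [-0.2 -0.4 -0.8]
yaw 95.37 tool shift mm now [635.6 192.1   4.4] 
yaw 95.37 tool shift mm now [635.6 192.1   4.4] after turn [635.8 191.4   5.6] turn cmd(deg about tool z) 0.07
```

>>> {"fn": "arm_command", "kwargs": {
  "deltas": [
    [[54.3, 5.1, 0], 0, 1],
    [[54.3, 5.1, 0], 0, 1],
    [[54.3, 5.1, 0], 0, 1],
    [[54.3, 5.1, 0], 0, 1],
    [[54.3, 5.1, 0], 0, 1]
  ]
}}

```text
clock: 45.28
tool_pos: [0.4536, -0.116, 0.1973]
tcp_rot: [-3.142, -0.004, 1.662]
wrist_force: [0.2, -0.2, -0.6]
finger_gap: 0.0305
gripper_force: 12.0
```

>>> {"fn": "arm_command", "kwargs": {
  "deltas": [
    [[54.3, 5.1, 0], 0, 1],
    [[54.3, 5.1, 0], 0, 1],
    [[54.3, 5.1, 0], 0, 1],
    [[54.3, 5.1, 0], 0, 1],
    [[54.3, 5.1, 0], 0, 1]
  ]
}}

```text
clock: 45.9
tool_pos: [0.4538, 0.1562, 0.1982]
tcp_rot: [-3.141, -0.003, 1.663]
wrist_force: [0.8, -0.3, 0.7]
finger_gap: 0.0303
gripper_force: 12.0
```

>>> {"fn": "arm_command", "kwargs": {
  "deltas": [
    [[54.3, 5.1, 0], 0, 1],
    [[12.8, 45.4, 0], 0, 1],
    [[12.8, 45.4, 0], 0, 1],
    [[12.8, 45.4, 0], 0, 1],
    [[0, 0, 0], 0, 1]
  ]
}}

```text
clock: 46.52
tool_pos: [0.5877, 0.2601, 0.1966]
tcp_rot: [-3.139, -0.002, 1.663]
wrist_force: [-0.8, -0.6, -0.6]
finger_gap: 0.0305
gripper_force: 12.0
```

>>> {"fn": "arm_command", "kwargs": {
  "deltas": [
    [[0, 0, 0], 0, 1],
    [[0, 0, 0], 0, 1],
    [[0, 0, 0], 0, 1],
    [[0, 0, 0], 0, 1],
    [[0, 0, 0], 0, 1]
  ]
}}

```text
clock: 47.15
tool_pos: [0.587, 0.2599, 0.2007]
tcp_rot: [3.139, -0.003, 1.664]
wrist_force: [-0.5, -0.2, -0.5]
finger_gap: 0.0303
gripper_force: 12.0
```

```bash
python3 - <<'E'
from h import *
rep(); go((.588,.258,.089))
E
```

```text
t 47.15 pos [0.587  0.2599 0.2007] yaw 95.32 lean deg xy [0.13 0.17] q [0.231 0.33  1.438 0.002 1.371 0.138] gap 0.0303 F [-0.5 -0.2 -0.5]
yaw 95.32 tool shift mm now [ -2.3   0.5 111.7]
```

>>> {"fn": "arm_command", "kwargs": {
  "deltas": [
    [[-2, 0.5, 30], 0, 1],
    [[0, 0, 30], 0, 1],
    [[0, 0, 25], 0, 1],
    [[0, 0, 15], 0, 1],
    [[0, 0, 6], 0, 1]
  ]
}}

```text
clock: 47.78
tool_pos: [0.5877, 0.2582, 0.0936]
tcp_rot: [3.14, -0.003, 1.664]
wrist_force: [0.4, -0.2, -0.2]
finger_gap: 0.0307
gripper_force: 12.0
```

>>> {"fn": "arm_command", "kwargs": {
  "deltas": [
    [[0, 0, 3], 0, 1],
    [[0, 0, 2], 0, 1],
    [[0, 0, 1], 0, 1],
    [[0, 0, 0], 0, 1],
    [[0, 0, 0], 0, 1]
  ]
}}

```text
clock: 48.4
tool_pos: [0.5882, 0.2583, 0.0886]
tcp_rot: [3.139, -0.003, 1.664]
wrist_force: [0.5, 0.3, 0.1]
finger_gap: 0.0302
gripper_force: 12.0
```

>>> {"fn": "arm_command", "kwargs": {
  "deltas": [
    [[0, 0, 0.5], 0, 1],
    [[0, 0, 0], 0, -0.4],
    [[0, 0, 0], 0, -0.4],
    [[0, 0, 0], 0, -0.4],
    [[0, 0, 0], 0, -0.4]
  ]
}}

```text
clock: 49.02
tool_pos: [0.5879, 0.2583, 0.0877]
tcp_rot: [3.14, -0.003, 1.664]
wrist_force: [0.6, -0.6, 0.7]
finger_gap: 0.0614
gripper_force: 0.0
```

>>> {"fn": "arm_command", "kwargs": {
  "deltas": [
    [[0, 0, -30], 0, -0.4],
    [[0, 0, -40], 0, -0.4],
    [[0, 0, -50], 0, -0.4],
    [[0, -45, 0], 0, -0.4],
    [[0, -45, 0], 0, -0.4]
  ]
}}

```text
clock: 49.65
tool_pos: [0.4977, 0.2495, 0.2084]
tcp_rot: [3.138, -0.003, 1.663]
wrist_force: [-0.8, 0.4, -0.7]
finger_gap: 0.0616
gripper_force: 0.0
```

>>> {"fn": "arm_command", "kwargs": {
  "deltas": [
    [[0, 0, 0], 10, -1],
    [[0, 0, 0], 10, -1],
    [[0, 0, 0], 10, -1],
    [[0, 0, 0], 10, -1],
    [[0, 0, 0], 10, -1]
  ]
}}

```text
clock: 50.28
tool_pos: [0.4982, 0.2496, 0.2077]
tcp_rot: [-3.141, -0.003, 0.785]
wrist_force: [-0.6, 0.7, 0.5]
finger_gap: 0.0883
gripper_force: 0.0
```

>>> {"fn": "arm_command", "kwargs": {
  "deltas": [
    [[0, 0, 0], 10, -1],
    [[0, 0, 0], 10, -1],
    [[0, 0, 0], 10, -1],
    [[0, 0, 0], 10, -1],
    [[0, 0, 0], 0, -1]
  ]
}}

```text
clock: 50.9
tool_pos: [0.4982, 0.2496, 0.2077]
tcp_rot: [-3.139, -0.002, 0.094]
wrist_force: [0.4, 0.0, 0.1]
finger_gap: 0.088
gripper_force: 0.0
```

```bash
python3 - <<'E'
from h import *
rep()
for n in ('side','top','wrist'):
  s=snap(n,n+'10.png'); im=s['image'].astype(int); m=((im[:,:,0]>110)&(im[:,:,1]<130)&(im[:,:,2]<90)&(im[:,:,0]>1.5*im[:,:,1])).astype(np.uint8); k,l,stt,c=cv2.connectedComponentsWithStats(m)
  for i in range(1,k):
    if stt[i,4]>8: print(n,stt[i].tolist(),c[i].round(1))
  print(proj(s,[(.5358,.1949,.138),(.588,.258,.138),(.436,.213,.084)]).round(1).tolist())
  print([(round(r['confidence'],2),np.round(r['uv'],1),r['mask'].sum()) for r in nets.regions_of(n,'cover')])
go((.4908,.0136,.15))
E
```

```text
t 50.9 pos [0.4982 0.2496 0.2077] yaw 5.41 lean deg xy [0.11 0.17] q [0.25  0.139 1.655 0.002 1.345 1.726] gap 0.088 F [0.4 0.  0.1]
side [319, 161, 6, 3, 13] [321.5 161.8]
side [286, 177, 9, 5, 27] [289.9 179. ]
[[312.9, 167.6], [321.9, 162.1], [290.0, 178.5]]
[(0.9, array([308.2, 212. ]), np.int64(753)), (0.32, array([317.5, 302.8]), np.int64(624))]
top [226, 175, 9, 7, 51] [229.3 178. ]
top [244, 190, 5, 8, 35] [245.8 193.4]
top [235, 219, 11, 11, 68] [240.3 224.2]
[[244.6, 193.2], [229.1, 177.7], [238.8, 222.7]]
[(0.86, array([293.8, 211.9]), np.int64(1309)), (0.52, array([249.9, 209.3]), np.int64(2482))]
wrist [301, 54, 44, 47, 1635] [322.7  76.7]
wrist [384, 141, 41, 42, 1316] [403.7 161.5]
wrist [334, 237, 44, 40, 1195] [355.3 255.8]
[[404.9, 161.6], [325.3, 77.4], [357.2, 257.0]]
[(0.68, array([526.4, 186.3]), np.int64(13414))]
yaw 5.41 tool shift mm now [-29.7 234.4  56.9]
```

Both pots are seated where predicted. The cover seems to have moved towards the front, so I'm going over it to measure it afresh.

>>> {"fn": "arm_command", "kwargs": {
  "deltas": [
    [[-13, 58.6, 0], 0, -1],
    [[-13, 58.6, 0], 0, -1],
    [[-13, 58.6, 0], 0, -1],
    [[-13, 58.6, 0], 0, -1],
    [[0, 0, 0], 0, -1]
  ]
}}

```text
clock: 51.82
tool_pos: [0.468, 0.0077, 0.2071]
tcp_rot: [-3.14, -0.002, 0.087]
wrist_force: [-0.2, 0.6, -0.1]
finger_gap: 0.0881
gripper_force: 0.0
```

>>> {"fn": "arm_command", "kwargs": {
  "deltas": [
    [[0, 0, 0], 0, -1],
    [[0, 0, 0], 0, -1],
    [[0, 0, 0], 0, -1],
    [[0, 0, 0], 0, -1],
    [[0, 0, 0], 0, -1]
  ]
}}

```text
clock: 52.45
tool_pos: [0.4682, 0.0118, 0.2068]
tcp_rot: [-3.139, -0.002, 0.094]
wrist_force: [-0.4, -0.9, 0.3]
finger_gap: 0.0879
gripper_force: 0.0
```

```bash
python3 - <<'E'
from h import *
rep(); w=snap('wrist','w11.png')
rs=nets.regions_of('wrist','cover_handle'); print([(round(r['confidence'],2),np.round(r['uv'],1),r['mask'].sum()) for r in rs])
g=w['image'].max(2)
rs=nets.regions_of('wrist','cover'); 
for r in rs[:2]:
  cs=max(cv2.findContours(r['mask'].astype(np.uint8),0,2)[0],key=cv2.contourArea); b=cv2.minAreaRect(cs); print(r['confidence'],b); print([onz(w,p,.013).tolist() for p in cv2.boxPoints(b)])
E
```

```text
t 52.45 pos [0.4682 0.0118 0.2068] yaw 5.38 lean deg xy [0.1  0.17] q [-0.231 -0.065  1.868  0.003  1.338  1.245] gap 0.0879 F [-0.4 -0.9  0.3]
[(0.91, array([322.3, 138.7]), np.int64(17503))]
0.62 ((326.0, 145.5), (191.0, 98.0), 90.0)
[[0.5932, 0.0728, 0.013], [0.6025, -0.0264, 0.013], [0.3982, -0.0526, 0.013], [0.3875, 0.0602, 0.013]]
```

View pics/w11.png

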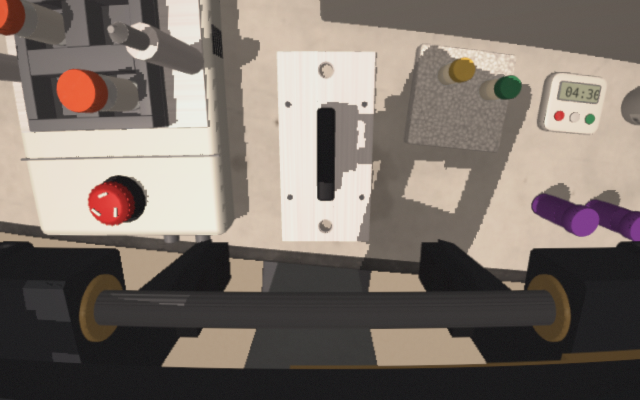

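The cover lies undisturbed, with its holes at (327,71) and (326,226) and the handle at columns 317–335. Both pots are upright and the stop looks low.

```bash
python3 - <<'E'
from h import *
w=snap('wrist'); g=cv2.cvtColor(w['image'],cv2.COLOR_RGB2GRAY)
H=[]
for (u,v) in [(326.5,71),(326,226)]:
  p=onz(w,(u,v),.011); H.append(p)
print(H,(H[0]+H[1])/2,np.linalg.norm(H[0]-H[1]),np.degrees(np.arctan2((H[0]-H[1])[1],(H[0]-H[1])[0])))
a,b=onz(w,(326,108),.051),onz(w,(326,199),.051); print('handle',a,b,(a+b)/2)
m=(g<60).astype(np.uint8); m[:,:300]=0;m[:,345:]=0;m[:100]=0;m[205:]=0
k,l,st,c=cv2.connectedComponentsWithStats(m); i=1+np.argmax(st[1:,4]); print(st[i],c[i],onz(w,c[i],.05))
go((.4908,.0136,-.0037))
E
```

```text
[array([0.5776, 0.0204, 0.011 ]), array([0.4104, 0.0052, 0.011 ])] [0.494  0.0128 0.011 ] 0.16788948746124638 5.194428907734806
handle [0.5396 0.0174 0.051 ] [0.4517 0.0091 0.051 ] [0.49565 0.01325 0.051  ]
[ 317  108   18   92 1548] [325.02390181 153.1750646 ] [0.4971 0.0143 0.05  ]
yaw 5.33 tool shift mm now [ 22.3   0.5 210.6]
```

>>> {"fn": "arm_command", "kwargs": {
  "deltas": [
    [[22, 0.5, 50], 0, -1],
    [[0, 0, 50], 0, -1],
    [[0, 0, 50], 0, -1],
    [[0, 0, 40], 0, -1],
    [[0, 0, 14], 0, -1]
  ]
}}

```text
clock: 53.28
tool_pos: [0.4885, 0.0139, 0.0007]
tcp_rot: [-3.137, 0.002, 0.093]
wrist_force: [-0.0, 0.7, -0.0]
finger_gap: 0.088
gripper_force: 0.0
```

```bash
python3 - <<'E'
from h import *
rep(); go((.4908,.0136,-.0037))
E
```

```text
t 53.27 pos [0.4885 0.0139 0.0007] yaw 5.31 lean deg xy [-0.15  0.22] q [-0.217  0.297  1.952  0.004  0.896  1.258] gap 0.088 F [-0.   0.7 -0. ]
yaw 5.31 tool shift mm now [2.2 0.5 4.4]
```

>>> {"fn": "arm_command", "kwargs": {
  "deltas": [
    [[0, 0, 3], 0, -1],
    [[0, 0, 0], 0, -1],
    [[0, 0, 0], 0, -1],
    [[0, 0, 0], 0, 0.3],
    [[0, 0, 0], 0, 1]
  ],
  "squeeze": 25
}}

```text
clock: 53.9
tool_pos: [0.4909, 0.0135, 0.0005]
tcp_rot: [-3.139, -0.003, 0.093]
wrist_force: [0.2, -0.7, 0.1]
finger_gap: 0.0705
gripper_force: 0.0
```

>>> {"fn": "arm_command", "kwargs": {
  "deltas": [
    [[0, 0, 0], 0, 1],
    [[0, 0, 0], 0, 1],
    [[0, 0, 0], 0, 1],
    [[0, 0, 0], 0, 1],
    [[0, 0, 0], 0, 1]
  ]
}}

```text
clock: 54.52
tool_pos: [0.4904, 0.0135, -0.0001]
tcp_rot: [-3.139, -0.002, 0.093]
wrist_force: [0.3, -0.6, -0.1]
finger_gap: 0.0201
gripper_force: 0.0
```

```bash
python3 - <<'E'
from h import *
rep(); go((.4908,.0136,-.0037))
E
```

```text
t 54.52 pos [ 4.904e-01  1.350e-02 -1.000e-04] yaw 5.33 lean deg xy [0.1  0.17] q [-0.217  0.299  1.951  0.004  0.89   1.258] gap 0.0201 F [ 0.3 -0.6 -0.1]
yaw 5.33 tool shift mm now [ 0.4 -0.   3.6]
```

>>> {"fn": "arm_command", "kwargs": {
  "deltas": [
    [[0, 0, 0], 0, 1],
    [[0, 0, 0], 0, 1],
    [[0, 0, 0], 0, 1],
    [[0, 0, -10], 0, 1],
    [[0, 0, -20], 0, 1]
  ]
}}

```text
clock: 55.15
tool_pos: [0.489, 0.0137, 0.0295]
tcp_rot: [-3.138, 0.001, 0.093]
wrist_force: [0.1, 0.3, -2.7]
finger_gap: 0.0178
gripper_force: 25.0
```

>>> {"fn": "arm_command", "kwargs": {
  "deltas": [
    [[0, 0, -50], 0, 1],
    [[0, 0, -55], 0, 1],
    [[0, 0, -55], 0, 1],
    [[0, 0, -50], 0, 1],
    [[0, 0, -20], 0, 1]
  ]
}}

```text
clock: 55.78
tool_pos: [0.4909, 0.0126, 0.2638]
tcp_rot: [-3.14, -0.007, 0.093]
wrist_force: [-0.0, -1.0, -4.6]
finger_gap: 0.0177
gripper_force: 25.0
```

```bash
python3 - <<'E'
from h import *
rep(); go((.5622,.2256,.2588))
E
```

```text
t 55.77 pos [0.4909 0.0126 0.2638] yaw 5.33 lean deg xy [0.39 0.1 ] q [-0.219 -0.061  1.748  0.003  1.449  1.258] gap 0.0177 F [-0.  -1.  -4.6]
yaw 5.33 tool shift mm now [  90.7 -205.4    5.9]
```

>>> {"fn": "arm_command", "kwargs": {
  "deltas": [
    [[18.1, -41.1, 0], 0, 1],
    [[18.1, -41.1, 0], 0, 1],
    [[18.1, -41.1, 0], 0, 1],
    [[18.1, -41.1, 0], 0, 1],
    [[18.1, -41.1, 0], 0, 1]
  ]
}}

```text
clock: 56.4
tool_pos: [0.5607, 0.2271, 0.2605]
tcp_rot: [-3.139, -0.001, 0.093]
wrist_force: [-0.2, -1.0, -4.5]
finger_gap: 0.0178
gripper_force: 24.9
```

>>> {"fn": "arm_command", "kwargs": {
  "deltas": [
    [[0, 0, 0], -9, 1],
    [[0, 0, 0], -9, 1],
    [[0, 0, 0], -9, 1],
    [[0, 0, 0], -9, 1],
    [[0, 0, 0], -9, 1]
  ]
}}

```text
clock: 57.02
tool_pos: [0.5603, 0.2256, 0.2603]
tcp_rot: [-3.14, -0.002, 0.884]
wrist_force: [-0.2, -0.1, -3.4]
finger_gap: 0.0177
gripper_force: 25.0
```

>>> {"fn": "arm_command", "kwargs": {
  "deltas": [
    [[0, 0, 0], -9, 1],
    [[0, 0, 0], -9, 1],
    [[0, 0, 0], -9, 1],
    [[0, 0, 0], -9, 1],
    [[0, 0, 0], -9, 1]
  ]
}}

```text
clock: 57.65
tool_pos: [0.5603, 0.2256, 0.2604]
tcp_rot: [3.141, -0.003, 1.669]
wrist_force: [-0.4, -0.1, -3.9]
finger_gap: 0.0177
gripper_force: 25.0
```

>>> {"fn": "arm_command", "kwargs": {
  "deltas": [
    [[0, 0, 15], 0, 1],
    [[0, 0, 15], 0, 1],
    [[0, 0, 0], 0, 1],
    [[0, 0, 0], 0, 1],
    [[0, 0, 0], 0, 1]
  ]
}}

```text
clock: 58.28
tool_pos: [0.5615, 0.226, 0.2313]
tcp_rot: [3.138, -0.003, 1.663]
wrist_force: [0.2, 1.0, -4.5]
finger_gap: 0.0179
gripper_force: 25.0
```

```bash
python3 - <<'E'
from h import *
rep(); go((.5622,.2256,.1423),95.33)
w=snap('wrist','w12.png')
c,s=np.cos(np.radians(5.3)),np.sin(np.radians(5.3)); C=np.array([.562,.2265])
for (x,y,z) in [(0,84,180),(0,84,146)]:
  P=[*(C+np.array([c*x-s*y,s*x+c*y])/1000),z/1000]; u=proj(w,P)[0]; print('stud',u.round(1))
zc=sensors.read_state()['tool_pos'][2]+.004
t=sensors.read_state()['tool_pos'][:2]
for (x,y) in [(0,84),(50,102),(-50,102),(0,87),(0,81)]:
  P=[*(t+np.array([c*x-s*y,s*x+c*y])/1000),zc+.010]; print('cover',(x,y),proj(w,P)[0].round(1))
cv2.imwrite('pics/w12c.png',cv2.resize(w['image'][0:170,220:430],(741,600),interpolation=cv2.INTER_CUBIC)[:,:,::-1])
E
```

```text
t 58.27 pos [0.5615 0.226  0.2313] yaw 95.3 lean deg xy [0.16 0.18] q [0.185 0.226 1.506 0.003 1.407 0.092] gap 0.0179 F [ 0.2  1.  -4.5]
yaw 95.3 tool shift mm now [-0.7  0.4 89. ] after turn [-0.4  0.7 89. ] turn cmd(deg about tool z) -0.03
stud [325.5  84.4]
stud [325.1  88.6]
cover (0, 84) [325.3  72.6]
cover (50, 102) [437.1  31.6]
cover (-50, 102) [213.1  31.4]
cover (0, 87) [325.3  65.7]
cover (0, 81) [325.3  79.5]
```

View pics/w12c.png

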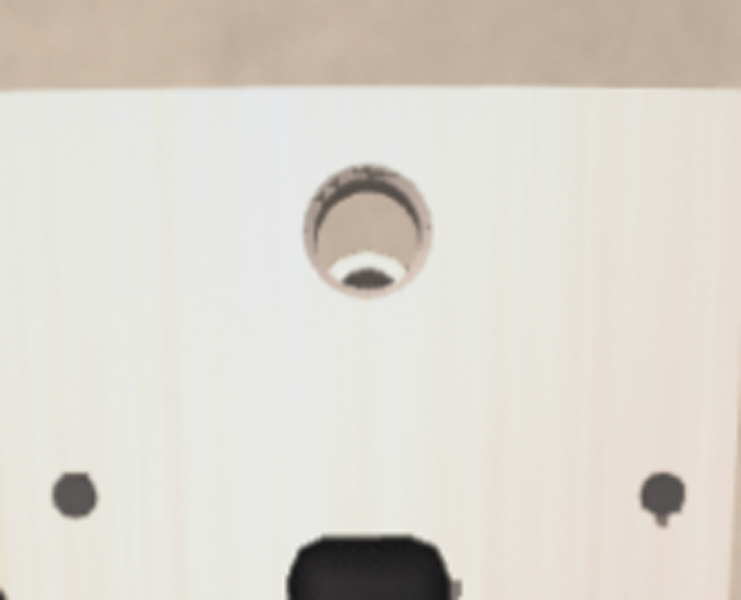

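Through the left hole I can see the pin tip and shoulder, centred in x. I'll lower to just above the tips and compare pin and hole numerically, as my picture budget is used up.

>>> {"fn": "arm_command", "kwargs": {
  "deltas": [
    [[0, 0.4, 20], 0, 1],
    [[0, 0, 14], 0, 1],
    [[0, 0, 8], 0, 1],
    [[0, 0, 0], 0, 1],
    [[0, 0, 0], 0, 1]
  ]
}}

```text
clock: 58.95
tool_pos: [0.5619, 0.2261, 0.1891]
tcp_rot: [3.139, -0.003, 1.664]
wrist_force: [0.3, 0.1, -3.9]
finger_gap: 0.018
gripper_force: 25.0
```

```bash
python3 - <<'E'
from h import *
rep(); w=snap('wrist'); g=cv2.cvtColor(w['image'],cv2.COLOR_RGB2GRAY)
c,s=np.cos(np.radians(5.3)),np.sin(np.radians(5.3)); C=np.array([.562,.2265])
for z in (180,172): print('stud',proj(w,[*(C+np.array([-s*84,c*84])/1000),z/1000])[0].round(1))
t=sensors.read_state()['tool_pos']
for y in (84,87): print('hole top',y,[proj(w,[*(t[:2]+np.array([-s*y,c*y])/1000),t[2]+z])[0].round(1).tolist() for z in (.014,.004)])
for r in range(42,92,2): print(r,' '.join('%3d'%v for v in g[r,300:350:2]))
E
```

```text
t 58.95 pos [0.5619 0.2261 0.1891] yaw 95.32 lean deg xy [0.15 0.18] q [0.185 0.262 1.549 0.003 1.328 0.092] gap 0.018 F [ 0.3  0.1 -3.9]
stud [325.2  77.3]
stud [325.2  79. ]
hole top 84 [[325.6, 72.5], [325.4, 75.0]]
hole top 87 [[325.6, 65.5], [325.4, 68.5]]
42 232 231 232 231 231 231 231 231 231 231 231 231 231 231 231 231 231 231 231 231 231 230 231 231 231
44 232 232 232 231 231 231 231 231 231 231 231 231 231 231 232 231 231 230 231 231 231 231 230 231 230
46 232 232 231 231 231 231 231 231 231 228 215 205 197 207 217 230 231 231 231 231 231 231 230 231 231
48 232 232 231 231 231 231 231 227 193 161 156 152 152 155 161 176 209 229 231 231 231 231 230 230 231
50 232 232 232 231 232 231 213 161 153 149 137 127 116 128 145 161 163 182 224 231 231 231 231 231 231
52 232 232 232 231 232 213 160 155 125  93  83  81  82  83  84 105 149 134 176 224 231 231 231 230 231
54 232 232 232 231 227 140 150 125  85  83 100 129 131 116  99  83  87 139 171 190 229 231 231 230 231
56 232 232 231 230 179 157 126  84 103 167 179 181 182 180 179 167  97  85 150 143 216 231 231 231 231
58 232 232 232
[... 1036 characters left out ...]
31 213 187 160 119  83 171 203 204 177  96  99 115 187 203 226 232 231 230 230 231
80 233 232 232 232 232 231 218 191 177 125 112 140 136  95  98 148 192 208 226 231 232 232 230 230 231
82 232 232 233 232 232 232 231 226 207 192 188 180 175 181 192 206 218 228 232 232 232 231 230 230 231
84 233 233 232 232 232 232 232 232 231 227 220 209 203 217 223 230 231 232 231 232 231 231 231 230 231
86 232 232 232 232 232 232 232 232 232 232 232 231 231 232 232 232 231 231 232 232 232 231 230 231 230
88 232 233 232 232 232 232 232 232 232 231 232 231 232 232 232 231 232 232 232 232 232 231 230 230 230
90 232 232 232 232 232 232 232 232 232 232 232 231 231 232 232 232 232 232 232 232 231 231 230 230 231
```

>>> {"fn": "arm_command", "kwargs": {
  "deltas": [
    [[-2.2, -0.3, 0], 0, 1],
    [[0, 0, 4], 0, 1],
    [[0, 0, 4], 0, 1],
    [[0, 0, 0], 0, 1],
    [[0, 0, 0], 0, 1]
  ]
}}

```text
clock: 59.62
tool_pos: [0.5615, 0.2239, 0.1806]
tcp_rot: [3.14, -0.003, 1.664]
wrist_force: [0.1, -0.5, -3.2]
finger_gap: 0.0177
gripper_force: 25.0
```

```bash
python3 - <<'E'
from h import *
rep(); w=snap('wrist'); g=cv2.cvtColor(w['image'],cv2.COLOR_RGB2GRAY)
t=sensors.read_state()['tool_pos'];c,s=np.cos(np.radians(5.3)),np.sin(np.radians(5.3))
print('hole 87',[proj(w,[*(t[:2]+np.array([-s*87.2,c*87.2])/1000),t[2]+z])[0].round(1).tolist() for z in (.014,.004)],proj(w,[*(t[:2]+np.array([-s*87.2,c*87.2])/1000),.18]))
for r in range(44,88,2): print(r,' '.join('%3d'%v for v in g[r,304:346:2]))
E
```

```text
t 59.62 pos [0.5615 0.2239 0.1806] yaw 95.32 lean deg xy [0.1  0.17] q [0.182 0.268 1.559 0.003 1.313 0.088] gap 0.0177 F [ 0.1 -0.5 -3.2]
hole 87 [[325.5, 65.1], [325.4, 68.1]] [[325.31922138  69.44286214]]
44 232 231 231 231 231 231 231 231 231 231 231 231 231 231 230 231 231 231 231 231 230
46 231 231 231 232 231 231 231 228 215 205 198 208 217 230 231 231 231 231 231 231 230
48 232 231 231 232 231 227 195 155 152 154 153 156 161 175 209 229 231 231 231 231 230
50 232 231 231 231 214 159 126 104 102 128 117 129 144 161 163 183 224 231 231 231 231
52 232 231 231 212 160 155 125  92  81  82  81  81  83 104 138 128 175 224 231 231 231
54 232 231 227 162 149 126  83  82 100 130 131 118  99  82  88 138 170 190 229 231 230
56 231 231 178 157 125  83 103 167 182 186 203 175 182 168  97  87 135 137 215 231 230
58 232 227 164 151  88 142 179 213 229 231 225 230 227 220 180 125  99 169 188 230 230
60 231 198 159 114 132 226 231 226 195 123  92 117 139 137 165 208  95 145 180 218 230
62 232 186 157  92 125 151 213 113  85  98 100  85  82  85 113 125 117 114 183 216 230
64 231 180 159 103 123
[... 321 characters left out ...]
 230
72 232 223 177 148 123  83 113 109  88 180 203 201 115  94  98 100 130 185 203 230 230
74 232 231 192 176 135 118 112 108  99 102 132 117  86  88  94  97 156 198 215 231 230
76 232 232 225 188 172 139 108 103  98  92  87  82  83  86  89 114 193 207 228 231 230
78 232 232 232 213 188 165 109  99  96  89  86  85  84  85 105 185 202 226 232 231 230
80 232 232 232 231 218 191 176 125 102  92  86  88  93 145 192 207 226 232 232 231 230
82 233 232 232 232 232 226 206 193 187 180 175 181 190 206 218 228 232 232 232 231 230
84 232 232 232 232 232 232 231 227 221 208 204 216 223 230 231 232 232 232 232 231 230
86 233 232 232 232 232 232 232 232 232 231 232 231 232 232 232 232 232 232 232 231 230
```

The pin tip and hole centre now coincide at about (324,69.5). Lowering with force checks.

>>> {"fn": "arm_command", "kwargs": {
  "deltas": [
    [[0, 0, 3], 0, 1],
    [[0, 0, 3], 0, 1],
    [[0, 0, 3], 0, 1],
    [[0, 0, 3], 0, 1],
    [[0, 0, 0], 0, 1]
  ]
}}

```text
clock: 60.3
tool_pos: [0.5613, 0.2238, 0.1683]
tcp_rot: [3.14, -0.003, 1.664]
wrist_force: [0.8, -0.3, -3.7]
finger_gap: 0.0182
gripper_force: 25.0
```

>>> {"fn": "arm_command", "kwargs": {
  "deltas": [
    [[0, 0, 3], 0, 1],
    [[0, 0, 3], 0, 1],
    [[0, 0, 3], 0, 1],
    [[0, 0, 0], 0, 1],
    [[0, 0, 0], 0, 1]
  ]
}}

```text
clock: 60.92
tool_pos: [0.5616, 0.2239, 0.1597]
tcp_rot: [3.139, -0.003, 1.664]
wrist_force: [0.7, 0.1, -4.6]
finger_gap: 0.0179
gripper_force: 25.0
```

No contact force, so the cover is sliding over the pins cleanly.

>>> {"fn": "arm_command", "kwargs": {
  "deltas": [
    [[0, 0, 4], 0, 1],
    [[0, 0, 4], 0, 1],
    [[0, 0, 4], 0, 1],
    [[0, 0, 0], 0, 1],
    [[0, 0, 0], 0, 1]
  ]
}}

```text
clock: 61.55
tool_pos: [0.5615, 0.2238, 0.1475]
tcp_rot: [3.14, -0.003, 1.664]
wrist_force: [2.4, -0.2, -4.8]
finger_gap: 0.0175
gripper_force: 25.0
```

>>> {"fn": "arm_command", "kwargs": {
  "deltas": [
    [[0, 0, 2], 0, 1],
    [[0, 0, 2], 0, 1],
    [[0, 0, 1], 0, 1],
    [[0, 0, 0], 0, 1],
    [[0, 0, 0], 0, 1]
  ]
}}

```text
clock: 62.18
tool_pos: [0.5622, 0.2233, 0.1434]
tcp_rot: [3.138, -0.002, 1.664]
wrist_force: [0.1, -5.7, 1.3]
finger_gap: 0.0177
gripper_force: 25.0
```

>>> {"fn": "arm_command", "kwargs": {
  "deltas": [
    [[0, 0, 0.5], 0, 1],
    [[0, 0, 0], 0, 0.4],
    [[0, 0, 0], 0, -1],
    [[0, 0, 0], 0, -1],
    [[0, 0, 0], 0, -1]
  ]
}}

```text
clock: 62.8
tool_pos: [0.5615, 0.2242, 0.1421]
tcp_rot: [3.14, -0.003, 1.664]
wrist_force: [-0.4, 0.5, -0.1]
finger_gap: 0.0541
gripper_force: 0.0
```

>>> {"fn": "arm_command", "kwargs": {
  "deltas": [
    [[0, 0, 0], 0, -1],
    [[0, 0, -20], 0, -1],
    [[0, 0, -40], 0, -1],
    [[0, 0, -50], 0, -1],
    [[0, 0, 0], 0, -1]
  ]
}}

```text
clock: 63.42
tool_pos: [0.5644, 0.2243, 0.2593]
tcp_rot: [3.128, -0.004, 1.664]
wrist_force: [-0.0, 0.4, 0.1]
finger_gap: 0.0879
gripper_force: 0.0
```

```bash
python3 - <<'E'
from h import *
rep(); w=snap('wrist'); g=cv2.cvtColor(w['image'],cv2.COLOR_RGB2GRAY)
m=((g>200)).astype(np.uint8); k,l,st,c=cv2.connectedComponentsWithStats(m)
for i in range(1,k):
  if st[i,4]>1500: print(st[i],c[i].round(1))
C=np.array([.562,.2265]);cc,s=np.cos(np.radians(5.3)),np.sin(np.radians(5.3))
for z in (.156,): print([proj(w,[*(C+np.array([cc*x-s*y,s*x+cc*y])/1000),z])[0].round(1).tolist() for x,y in [(-50,102),(50,102),(0,84),(-50,0),(50,0)]])
# edges of plate
for r in (100,150,200): 
  d=np.diff(g[r].astype(int)); print(r,[(int(i),int(d[i])) for i in np.where(abs(d)>35)[0]])
for cidx in (270,300,380): d=np.diff(g[:,cidx].astype(int)); print('col',cidx,[(int(i),int(d[i])) for i in np.where(abs(d)>25)[0]][:8])
t=snap('top'); im=t['image'].astype(int); print([(round(r['confidence'],2),np.round(r['uv'],1),r['mask'].sum()) for r in nets.regions_of('top','cover')])
sd=snap('side'); im=sd['image'].astype(int); m=((im[:,:,0]>150)&(im[:,:,2]<90)&(im[:,:,1]<130)).astype(np.uint8);k,l,st,c=cv2.connectedComponentsWithStats(m); print([(st[i].tolist(),c[i].round(1)) for i in range(1,k) if st[i,4]>4])
E
```

```text
t 63.42 pos [0.5644 0.2243 0.2593] yaw 95.33 lean deg xy [0.73 0.29] q [0.182 0.204 1.475 0.003 1.449 0.088] gap 0.0879 F [-0.   0.4  0.1]
[  198    34   186   220 21340] [305.8 135.9]
[ 165   81   83  173 9579] [207.8 159.9]
[[255.6, 64.1], [384.4, 64.3], [320.2, 88.0], [261.0, 192.6], [379.7, 192.3]]
100 [(158, -36), (159, -53), (164, 64), (165, 56), (237, -49), (239, 46), (318, -47), (326, 46), (437, -37), (438, -73), (439, -52)]
150 [(91, -46), (169, 50), (170, 62), (240, -42), (242, 58), (306, -80), (307, -91), (331, 40), (332, 41), (335, 66), (430, -86), (431, -67), (633, -66)]
200 [(176, 39), (244, -46), (245, 41), (307, -82), (308, -89), (331, 36), (332, 53), (335, 75), (379, -41), (422, -65), (423, -61), (622, -67)]
col 270 [(61, 28), (126, -69), (127, -52), (133, 85), (134, 40), (220, -58), (221, -38), (291, -38)]
col 300 [(61, 28), (229, -57), (230, -40), (238, 75), (240, -58), (241, -37), (260, 59), (262, -65)]
col 380 [(222, -38), (223, -36), (228, 47), (230, -43), (291, -31)]
[(0.87, array([248.9, 180.7]), np.int64(958))]
[([289, 177, 5, 4, 11], array([290.5, 178.4]))]
```

The cover is seated: contact came at the home height, with both pins in. Next I'll turn back to yaw 25° and move over the stop.

>>> {"fn": "arm_command", "kwargs": {
  "deltas": [
    [[0, 0, 0], 10, -1],
    [[0, 0, 0], 10, -1],
    [[0, 0, 0], 10, -1],
    [[0, 0, 0], 10, -1],
    [[0, 0, 0], 10, -1]
  ]
}}

```text
clock: 64.25
tool_pos: [0.5605, 0.2234, 0.2504]
tcp_rot: [-3.139, -0.001, 0.785]
wrist_force: [0.4, 0.3, -0.3]
finger_gap: 0.0878
gripper_force: 0.0
```

>>> {"fn": "arm_command", "kwargs": {
  "deltas": [
    [[0, 0, 0], 10, -1],
    [[0, 0, 0], 10, -1],
    [[0, 0, 0], 0, -1],
    [[0, 0, 0], 0, -1],
    [[0, 0, 0], 0, -1]
  ]
}}

```text
clock: 64.88
tool_pos: [0.5612, 0.2236, 0.2518]
tcp_rot: [-3.14, -0.002, 0.444]
wrist_force: [-0.5, 0.6, -0.9]
finger_gap: 0.0881
gripper_force: 0.0
```

```bash
python3 - <<'E'
from h import *
rep(); go((.4368,.2142,.15)); go((.4368,.2142,.037))
E
```

```text
t 64.88 pos [0.5612 0.2236 0.2518] yaw 25.43 lean deg xy [0.07 0.16] q [0.181 0.21  1.483 0.003 1.447 1.308] gap 0.0881 F [-0.5  0.6 -0.9]
yaw 25.43 tool shift mm now [-116.6  -44.7  101.7] 
yaw 25.43 tool shift mm now [-116.9  -44.5  214.7]
```

>>> {"fn": "arm_command", "kwargs": {
  "deltas": [
    [[-39, -14.9, 0], 0, -1],
    [[-39, -14.9, 0], 0, -1],
    [[-39, -14.9, 0], 0, -1],
    [[0, 0, 50], 0, -1],
    [[0, 0, 50], 0, -1]
  ]
}}

```text
clock: 65.5
tool_pos: [0.4371, 0.2146, 0.1521]
tcp_rot: [-3.141, -0.007, 0.444]
wrist_force: [0.2, 0.6, -0.8]
finger_gap: 0.0881
gripper_force: 0.0
```

```bash
python3 - <<'E'
from h import *
rep(); go((.4368,.2142,.037)); w=snap('wrist')
im=w['image'].astype(int); m=((im[:,:,0]>60)&(im[:,:,1]<60)&(im[:,:,2]<60)&(im[:,:,0]>2*im[:,:,1])).astype(np.uint8); k,l,st,c=cv2.connectedComponentsWithStats(m); i=1+np.argmax(st[1:,4]); print(st[i],c[i],onz(w,c[i],.083))
print(proj(w,(.4368,.2142,.083)))
E
```

```text
t 65.5 pos [0.4371 0.2146 0.1521] yaw 25.43 lean deg xy [0.32 0.21] q [0.21  0.037 1.884 0.003 1.215 1.336] gap 0.0881 F [ 0.2  0.6 -0.8]
yaw 25.43 tool shift mm now [ -1.2   0.3 115.1] 
[ 297  179   55   55 2075] [323.90554217 205.6346988 ] [0.4366 0.2152 0.083 ]
[[325.20170154 205.89670493]]
```

The wrist view puts the stop within 1 mm of the target. Lowering over it and gripping.

>>> {"fn": "arm_command", "kwargs": {
  "deltas": [
    [[0, 0, 40], 0, -1],
    [[0, 0, 40], 0, -1],
    [[0, 0, 25], 0, -1],
    [[0, 0, 8], 0, -1],
    [[0, 0, 0], 0, -1]
  ]
}}

```text
clock: 66.18
tool_pos: [0.4373, 0.2147, 0.0395]
tcp_rot: [-3.14, -0.003, 0.442]
wrist_force: [0.2, -0.0, -0.0]
finger_gap: 0.0886
gripper_force: 0.0
```

>>> {"fn": "arm_command", "kwargs": {
  "deltas": [
    [[0, 0, 2], 0, -0.5],
    [[0, 0, 0], 0, 1],
    [[0, 0, 0], 0, 1],
    [[0, 0, 0], 0, 1],
    [[0, 0, 0], 0, 1]
  ],
  "squeeze": 15
}}

```text
clock: 66.8
tool_pos: [0.4369, 0.2147, 0.037]
tcp_rot: [-3.14, -0.003, 0.442]
wrist_force: [-2.9, 5.9, 1.1]
finger_gap: 0.0406
gripper_force: 7.7
```

>>> {"fn": "arm_command", "kwargs": {
  "deltas": [
    [[0, 0, 0], 0, 1],
    [[0, 0, 0], 0, 1],
    [[0, 0, 0], 0, 1],
    [[0, 0, 0], 0, 1],
    [[0, 0, 0], 0, 1]
  ]
}}

```text
clock: 67.42
tool_pos: [0.4368, 0.2148, 0.037]
tcp_rot: [-3.139, -0.003, 0.442]
wrist_force: [-0.5, 3.8, 1.3]
finger_gap: 0.0399
gripper_force: 15.0
```

Gripped at the rim, with a 40 mm gap. Turning clockwise 40°.

>>> {"fn": "arm_command", "kwargs": {
  "deltas": [
    [[0, 0, 0], 8, 1],
    [[0, 0, 0], 8, 1],
    [[0, 0, 0], 8, 1],
    [[0, 0, 0], 8, 1],
    [[0, 0, 0], 8, 1]
  ]
}}

```text
clock: 68.05
tool_pos: [0.437, 0.2134, 0.0369]
tcp_rot: [-3.141, -0.001, -0.26]
wrist_force: [-0.8, -3.7, 3.0]
finger_gap: 0.0398
gripper_force: 15.0
```

>>> {"fn": "arm_command", "kwargs": {
  "deltas": [
    [[0, 0, 0], 0, 1],
    [[0, 0, -3], 0, 1],
    [[0, 0, -3], 0, 1],
    [[0, 0, 0], 0, 1],
    [[0, 0, 0], 0, 1]
  ]
}}

```text
clock: 68.68
tool_pos: [0.4369, 0.2135, 0.0428]
tcp_rot: [-3.14, -0.001, -0.252]
wrist_force: [-1.3, -5.3, 1.1]
finger_gap: 0.0399
gripper_force: 15.0
```

>>> {"fn": "arm_command", "kwargs": {
  "deltas": [
    [[0, 0, 0], 0, 0],
    [[0, 0, 0], 0, -1],
    [[0, 0, 0], 0, -1],
    [[0, 0, 0], 0, -1],
    [[0, 0, 0], 0, -1]
  ]
}}

```text
clock: 69.3
tool_pos: [0.4369, 0.2147, 0.0429]
tcp_rot: [-3.138, -0.001, -0.256]
wrist_force: [-0.3, 0.3, 0.0]
finger_gap: 0.0821
gripper_force: 0.0
```

>>> {"fn": "arm_command", "kwargs": {
  "deltas": [
    [[0, 0, -20], 0, -1],
    [[0, 0, -40], 0, -1],
    [[0, 0, -50], 0, -1],
    [[0, 0, -10], 0, -1],
    [[0, 0, 0], 0, -1]
  ]
}}

```text
clock: 69.92
tool_pos: [0.4369, 0.2143, 0.1632]
tcp_rot: [-3.138, -0.002, -0.256]
wrist_force: [-0.1, 0.8, 0.0]
finger_gap: 0.0882
gripper_force: 0.0
```

```bash
python3 - <<'E'
from h import *
rep(); w=snap('wrist'); sd=snap('side')
im=w['image'].astype(int); m=((im[:,:,0]>60)&(im[:,:,1]<60)&(im[:,:,2]<60)&(im[:,:,0]>2*im[:,:,1])).astype(np.uint8); k,l,st,c=cv2.connectedComponentsWithStats(m); i=1+np.argmax(st[1:,4]); print(st[i],c[i],proj(w,[(.4368,.2145,.083),(.4368,.2145,.089)]))
im=sd['image'].astype(int); m=((im[:,:,0]>60)&(im[:,:,2]<60)&(im[:,:,0]>2*im[:,:,1])).astype(np.uint8)
k,l,st,c=cv2.connectedComponentsWithStats(m); print([(st[i].tolist(),c[i].round(1)) for i in range(1,k) if st[i,4]>8])
for n in ('side0','side10'):
  im=cv2.imread('pics/%s.png'%n)[:,:,::-1].astype(int); m=((im[:,:,0]>60)&(im[:,:,2]<60)&(im[:,:,0]>2*im[:,:,1])).astype(np.uint8)
  k,l,st,c=cv2.connectedComponentsWithStats(m); print(n,[(st[i].tolist(),c[i].round(1)) for i in range(1,k) if st[i,4]>8])
E
```

```text
t 69.92 pos [0.4369 0.2143 0.1632] yaw -14.67 lean deg xy [0.18 0.18] q [0.21  0.024 1.872 0.003 1.241 2.036] gap 0.0882 F [-0.1  0.8  0. ]
[300 177  54  53 997] [327.81745236 198.95887663] [[324.86899515 201.30821907]
 [324.84232146 203.21711159]]
[([414, 29, 5, 3, 11], array([416.2,  30.4])), ([57, 95, 3, 6, 11], array([57.7, 97.7])), ([286, 176, 9, 6, 40], array([290. , 178.8])), ([451, 273, 18, 13, 84], array([459.1, 279.7]))]
side0 [([147, 15, 6, 7, 30], array([149.8,  17.7])), ([148, 23, 7, 7, 38], array([151.2,  26. ])), ([413, 29, 6, 3, 11], array([415.7,  30.3])), ([57, 94, 7, 7, 20], array([59.4, 96.7])), ([286, 176, 9, 6, 40], array([290. , 178.8])), ([307, 218, 8, 7, 47], array([310.4, 221. ])), ([314, 255, 10, 10, 82], array([318.4, 260. ])), ([451, 273, 19, 14, 121], array([459.7, 280.4]))]
side10 [([415, 21, 5, 4, 9], array([417.4,  22.1])), ([413, 29, 6, 3, 11], array([415.7,  30.4])), ([57, 95, 3, 6, 10], array([57.7, 97.9])), ([319, 161, 7, 5, 19], array([321.8, 162.3])), ([311, 167, 6, 4, 23], array([313.4, 168.6])), ([286, 178, 9, 5, 38], array([289.9, 180.1])), ([452, 273, 16, 13, 80], array([459.1, 279.7]))]
```

In the side view the stop's centroid is back at its starting row: 178.8, against 180.1 when latched. So it has popped out. One last check of the cover against the first pictures, with the arm lifted clear.

>>> {"fn": "arm_command", "kwargs": {
  "deltas": [
    [[-10, 30, -30], 0, -1],
    [[-10, 40, -30], 0, -1],
    [[-10, 40, 0], 0, -1],
    [[-10, 40, 0], 0, -1],
    [[0, 0, 0], 0, -1]
  ]
}}

```text
clock: 70.65
tool_pos: [0.3584, 0.0778, 0.2208]
tcp_rot: [-3.139, 0.001, -0.26]
wrist_force: [-0.3, 0.2, -0.7]
finger_gap: 0.0882
gripper_force: 0.0
```

```bash
python3 - <<'E'
from h import *
for n,(r0,r1,c0,c1) in {'side':(145,172,300,336),'top':(165,205,203,270)}.items():
  a=cv2.imread('pics/%s0.png'%n,0).astype(np.float32)[r0:r1,c0:c1]; s=snap(n); b=cv2.cvtColor(s['image'],cv2.COLOR_RGB2GRAY).astype(np.float32)[r0:r1,c0:c1]
  print(n,cv2.phaseCorrelate(a,b),abs(a-b).mean(),np.percentile(abs(a-b),90))
  im=s['image'].astype(int); m=((im[:,:,0]>110)&(im[:,:,2]<70)&(im[:,:,0]>2*im[:,:,1])).astype(np.uint8);k,l,st,c=cv2.connectedComponentsWithStats(m); print([(st[i].tolist(),c[i].round(1)) for i in range(1,k) if st[i,4]>8])
rep()
E
```

```text
side ((-0.11032315862388131, 0.4806698470741235), 1.0176869316846746) 5.100823 8.0
[([286, 176, 9, 4, 25], array([289.8, 177.8]))]
top ((-0.15836006164550298, -0.004390218317386285), 1.0064475427071253) 3.3626866 7.0
[]
t 70.75 pos [0.3596 0.0792 0.2214] yaw -14.76 lean deg xy [0.02 0.2 ] q [-0.112 -0.343  2.065  0.004  1.419  1.715] gap 0.0882 F [ 0.4 -0.7 -0.7]
```

```bash
python3 -c "
from workcell import ticket
print(ticket.job_done())"
```

```text
the job is handed in; nothing more can be done
None
```

I handed the job in at about 71 s on the robot's clock; the hand-in gave no verdict. By my own checks both orange-capped pots stand in the rack, the cover is home on both studs, the stop is back out, and the purple look-alikes, timer, bottle and mouse were never touched.

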